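# Load the check weight and latch the moisture analyser

### The job

Prepare the moisture analyser for its balance check: set the larger of the two steel weights down gently, upright, on the middle of the round pan under the open lid, and let go of it. Then swing the lid down and press it fully shut, past its spring catch, so that it stays shut by itself. Leave the smaller weight, the jar, the stack of dishes and the other balance where they are.

Things in the scene. Friction and masses are not known exactly. Their poses are not given: they have to be found in the camera images.
- analyser: White moisture analyser, 340 x 200 mm, fixed. Origin under the middle of its base, on the bench; +x from its front (sloping panel with display) to its back, z up. The chamber is an open well: inner space x -35 to 135, y -83 to 83, rim at height 85, floor at 53. In front of x = -55 the panel slopes down, all lower than 85.
- pan_top (a point): Centre of the top face of the fixed round aluminium pan (diameter 90 mm, flat, no lip) in the well: at x 55, y 0, height 73 in the analyser's frame, so 12 below the rim and 100 in front of the hinge line.
- lid_hinge (a point): Middle of the lid's hinge line, along the analyser's y axis at x 155, height 85 mm. Open, the lid leans forward over the pan, front end up: a tool pointing straight down at the pan meets it; one with its hand leaning about 30 degrees towards the analyser's front, like the lid, fits under. The lid is a hollow white hood, 205 long from hinge to front, 200 wide, 60 high outside, 54 inside, walls 6.
- lid (a joint): Lid angle, rad: 0 shut, grows as it opens, starts 0.95 to 1.08, stop at 1.1. A stiff hinge holds it at any angle (2 to 5 N at the front swings it). Going down it meets a spring catch at about 0.1 rad (front 20 mm above shut) and stays ajar there; 8 to 20 N near the front edge pushes it past (it snaps over below about 0.04 rad) to 0, a hard stop, where the catch holds it.
- lid_press (a point): Point on the outside of the lid's flat top, on its middle line, 30 mm behind the front edge: 175 from the hinge along the lid and 60 out from the hinge plane. Moves with the lid; when shut it is at x -20, height 145 in the analyser's frame. A black tab sticks out 18 from mid-front, 40 below the top; a catch tongue hangs 23 below the rim inside mid-front.
- weight_large: The larger steel weight, about 200 g: upright cylinder diameter 28 mm, 38 high, then a neck of diameter 11, 6 high, and a knob of diameter 18; 54 high in all. Origin at the centre of its underside, z up its axis. Stands on a 3 thick black rubber mat, at one of two places that it may swap with the smaller weight.
- weight_small: The smaller steel weight, 50 g, same shape: diameter 20 mm, 36 high in all. Origin at the centre of its underside. On the same mat; to be left alone.
- jar: Amber sample jar with a white cap, diameter 60 mm, 85 high, origin at the centre of its underside; to be left alone.
- dishes: Stack of round aluminium sample dishes, diameter 92 mm, 28 high, origin at the centre of its underside; to be left alone.
- balance: Density balance fixed to the bench, white base 240 x 190 mm with a grey frame on top, 125 high; origin under its middle. Not used.

How it is judged (in metres and radians):
On the way, in this order (a step that is already met when the one before it is completed fails the run):
1. the larger weight stands upright on the middle of the pan, let go, with the lid still open (horizontal distance between weight_large and pan_top below 0.018 m and z of weight_large in the frame of pan_top between -0.005 and 0.005 m and angle between weight_large's own z axis and vertical below 0.1 rad and linear speed of weight_large below 0.03 m/s and contact force between each of the arm, the fingers and weight_large below 0.2 N and value of joint lid above 0.5 rad), for 0.2 s.
2. the lid is shut past its catch (value of joint lid below 0.03 rad), for 0.2 s.
At the end, for the whole second after the job is handed in: The larger weight stands upright (within 0.1 rad) and still on the pan, its axis within 18 mm of the pan's centre, and the lid is shut past its catch (less than 0.03 rad open) by itself (horizontal distance between weight_large and pan_top below 0.018 m and z of weight_large in the frame of pan_top between -0.005 and 0.005 m and angle between weight_large's own z axis and vertical below 0.1 rad and linear speed of weight_large below 0.03 m/s and value of joint lid below 0.03 rad); the robot touches nothing.
It fails at once if the smaller weight, the jar or the dishes are moved by more than 15 mm (distance of any of weight_small, jar, dishes from where it was at the start of the episode above 0.015 m).
It fails at once if the density balance is pushed with more than 8 N (contact force between any of the arm, the fingers and balance above 8 N).
It fails at once if the larger weight is dropped onto the pan (falls free from more than about 13 mm) (horizontal distance between weight_large and pan_top below 0.05 m and z of weight_large in the frame of pan_top below 0.025 m and contact force between the fingers and weight_large below 0.2 N and linear speed of weight_large above 0.5 m/s).
It also fails if it takes over 64 s, if anything falls off the work surface, if the arm or the gripper's body presses on something with over 40 N, if the wrist force passes 120 N, or if a joint passes its speed limit or range.

### The arm

A 6-joint arm with a two-finger parallel gripper is mounted at the origin on the work surface. World frame = base frame: x ahead of the robot, y to its left, z up, the work surface at z = 0. Lengths are in m, angles in degrees, forces in N, time in s.
With the tool pointing down it reaches from about 0.25 to 0.725 m from the base axis. Payload 9.7 kg.
Tool frame: the origin (TCP) lies between the finger pads, 19 mm behind the fingertips; this is the grasp point; z points along the fingers, y is the direction in which the jaws open and shut (so a half turn about z gives the same grasp; the last joint's range is limited). The gripper opens to 85 mm and grips with 20 to 120 N. Pads are 22 mm wide; open, the fingers measure 114 mm over their backs; the gripper's body (76 mm by 85 mm) begins 54 mm behind the grasp point. The pads swing forward as they close: fully open they stand 13 mm farther back than shut.
Start: joints at [0, 4.979, 10.078, 95.1, 0, 90], TCP at [0.55, -0, 0.25] pointing down, gripper open.
Joint ranges: [-179.16, 179.16], [-48.56, 103.87], [-65.8, 70.77], [-126.05, 130.52], [-82.76, 87.17], [-180, 180]. Speed limits (degrees/s): [127.2, 127.2, 147.25, 180, 180, 180].

### API

Orientations are given as [roll, pitch, yaw] about the fixed x, y, z axes, in that order (R = Rz(yaw) Ry(pitch) Rx(roll)).
In Python, from workcell import status, viewer, bot gives the robot as it stands. The module is installed in compiled form; this text tells all that it offers.
- The arm moves only by the tool move_arm, never from a script. Its argument "commands" is a list of rows, each an object with "claw": the gripper's target within -1 to 1 (fully open at 1, half-way at 0, shut at -1); "travel": the shift along the tool's x, y, z in cm, a list of three; "turn": the turn about the tool's z in degrees. A call has 1 to 5 rows; each row shifts and turns the commanded pose from where the row before left it, along the tool's axes as they then stand; what a row does not reach is not made up. A row lasts 1/12 s, in which the tool goes at most 41.7 mm and 7.16 degrees, less where a joint would pass 70% of its speed; a pose out of reach is approached as far as the arm can. A call is refused whole if a number of a shift passes 4.17 or a number of a turn 7.16, either way. A call with a gripper value outside its range is refused whole. The fingers move at their own pace and stop on an object; "squeeze" is the grip in N (left out, the last holds). Time passes only in rows, so rows that do not move let the fingers close. It gives the time, the measured TCP pose, the force and the opening at its end, in the units of the state.
- status.get_obs(): the state, without advancing time (a new reading comes with each control period).
- viewer.camera(name): name is "scene" or "side" or "wrist"; returns the picture (420x560x3 uint8, blue, green, red); there is no depth.
- viewer.camera_params(name): a dict with "camera_matrix" (3x3 intrinsics, pixels), "D" ([k1, k2, p1, p2, k3] as OpenCV has them; the pictures are not rectified), "xyz" and "rotation" of the camera in the world. Camera axes: x right, y up, looking along -z (the intrinsics and any distortion apply to the point x, -y, -z); pixel columns grow to the right and rows downward; lengths in m; the calibration is good to about 2 mm. A picture is of the moment at which its call begins: read the wrist's pose just before it. camera_params takes no time and is no camera call; for the wrist camera it gives the pose at the moment of the call.
- bot.job_done(): hands the job in, once; it reports no verdict.
The state is a dict: "time": time; "q": joint angles; "qd": joint speeds; "joint_efforts": joint torques, N m; "ee_pos": TCP position; "tcp_rot": TCP orientation; "wrist_force": force on the tool from outside, world axes, zero at the start; "torque": the same for the moment, N m; "opening": finger opening in m.
Only numpy, scipy, OpenCV 4.12 (cv2) and the standard library are available. Lean on these libraries where they do the work, as an engineer would, in place of code of your own. Each camera call takes 0.05 s, during which the arm holds its last target.

## Working session

There is one attempt and no reset: what is moved stays moved. The work goes in short steps, Python scripts to look and compute and a tool call to move; the robot and the scene stay as the last step left them, time stands still between calls to the robot, and variables do not carry over. Pictures are saved under pics/ and viewed, and the job is handed in when it is done.

Besides the shell and the picture viewer there is one more tool, called after "Emit:" by a JSON object that holds its "op" and its "data", one argument or row to a line. move_arm: Moves the arm, as the interface text tells. Its arguments: {"type":"object","properties":{"commands":{"type":"array"},"squeeze":{"type":"number"}},"required":["commands"]}

```bash
mkdir -p pics; ls
python3 - <<'E'
from workcell import status, viewer, bot
import cv2
print(status.get_obs())
for n in ("scene","side","wrist"):
    p=viewer.camera_params(n); print(n,p)
    cv2.imwrite(f"pics/{n}0.png",viewer.camera(n))
E
```

```text
pics
{'time': 0.0, 'q': array([1.56483073e-03, 5.01094903e+00, 1.00344421e+01, 9.50985052e+01,
       7.31948999e-04, 8.99995883e+01]), 'qd': array([ 0.04089788, -0.08100252, -0.04208169,  0.04443177,  0.06524122,
       -0.01874997]), 'joint_efforts': array([ 7.68234549e-04, -5.20392072e+01,  4.64802504e+01,  1.63646933e-02,
        2.23589603e-05, -6.77332673e-05]), 'ee_pos': array([5.49802698e-01, 1.84178692e-05, 2.49284386e-01]), 'tcp_rot': array([-1.79924988e+02, -7.32487320e-04,  9.00019755e+01]), 'wrist_force': array([ 0.30753162,  0.07159587, -0.21785578]), 'torque': array([-0.0202759, -0.0709211, -0.0201886]), 'opening': 0.08540559047019708}
scene {'camera_matrix': array([[459.66709056,   0.        , 279.48770066],
       [  0.        , 459.66709056, 214.83500491],
       [  0.        ,   0.        ,   1.        ]]), 'D': array([0.03754444, 0.        , 0.        , 0.        , 0.        ]), 'xyz': array([1.1212296 , 0.66755288, 0.91068747]), 'rotation': array([4.74440658e+01, 3.70937221e-02, 1.41088305e+02])}
side {'camera_matrix': array([[464.91780671,   0.        , 285.99885474],
       [  0.        , 464.91780671, 210.34481192],
       [  0.        ,   0.        ,   1.        ]]), 'D': array([0.03634031, 0.        , 0.        , 0.        , 0.        ]), 'xyz': array([ 1.14279249, -0.31764656,  1.24622714]), 'rotation': array([29.71424131,  0.6344388 , 59.37550945])}
wrist {'camera_matrix': array([[343.183763  ,   0.        , 275.58585391],
       [  0.        , 343.183763  , 205.95978064],
       [  0.        ,   0.        ,   1.        ]]), 'D': array([-0.06522624,  0.        ,  0.        ,  0.        ,  0.        ]), 'xyz': array([0.54978687, 0.07639936, 0.37380191]), 'rotation': array([-17.35934557,   0.11148045,   0.08750018])}
```

View pics/scene0.png

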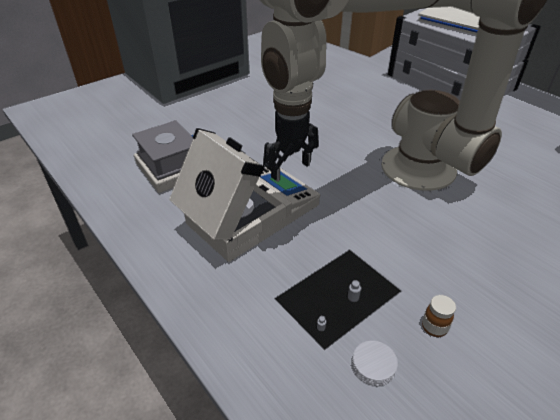

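View pics/side0.png

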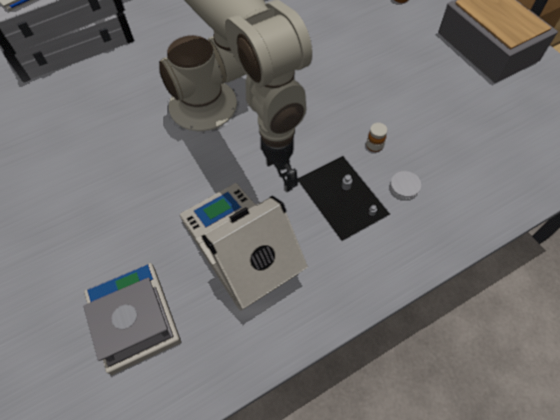

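View pics/wrist0.png

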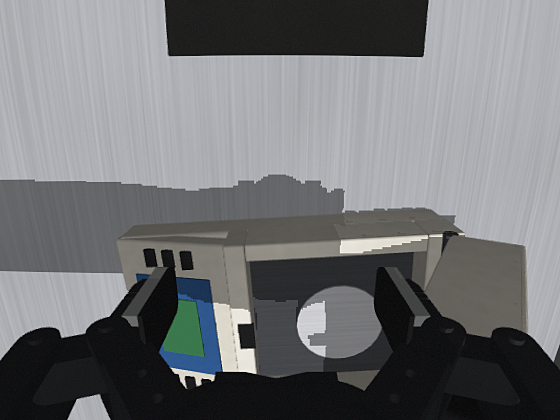

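```bash
cat > h.py <<'E'
import numpy as np, cv2
from scipy.spatial.transform import Rotation as Ro
from workcell import status, viewer
F=np.diag([1,-1,-1.])
def cam(n):
    p=viewer.camera_params(n); return p['camera_matrix'],p['D'],np.array(p['xyz']),Ro.from_euler('xyz',p['rotation'],degrees=True).as_matrix()
def ray(c,uv):
    K,D,t,R=c; u=cv2.undistortPoints(np.array([[uv]],float),K,D)[0,0]
    d=R@F@np.array([u[0],u[1],1]); return t,d
def onz(c,uv,z):
    t,d=ray(c,uv); return t+d*(z-t[2])/d[2]
def proj(c,P):
    K,D,t,R=c; Pc=(np.atleast_2d(P)-t)@R@F
    return cv2.projectPoints(Pc,np.zeros(3),np.zeros(3),K,D)[0][:,0]
def crop(src,dst,x0,y0,x1,y1,s):
    im=cv2.imread(src)[y0:y1,x0:x1]; cv2.imwrite(dst,cv2.resize(im,None,fx=s,fy=s,interpolation=cv2.INTER_CUBIC))
E
python3 - <<'E'
from h import *
crop('pics/scene0.png','pics/c1.png',270,245,430,350,5)
crop('pics/scene0.png','pics/c2.png',160,120,330,265,4)
crop('pics/side0.png','pics/c3.png',170,170,320,310,4)
crop('pics/wrist0.png','pics/c4.png',100,190,540,420,1.8)
crop('pics/side0.png','pics/c5.png',290,150,400,245,6)
E
```

```text
(no output)
```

View pics/c1.png

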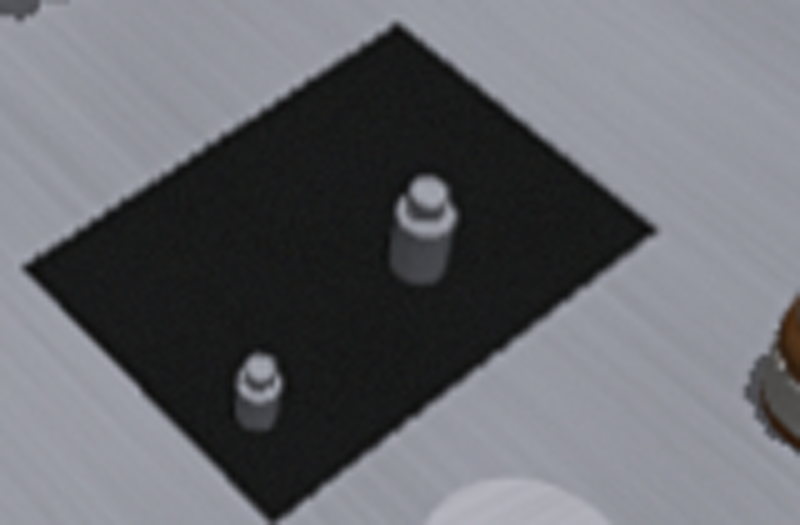

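View pics/c2.png

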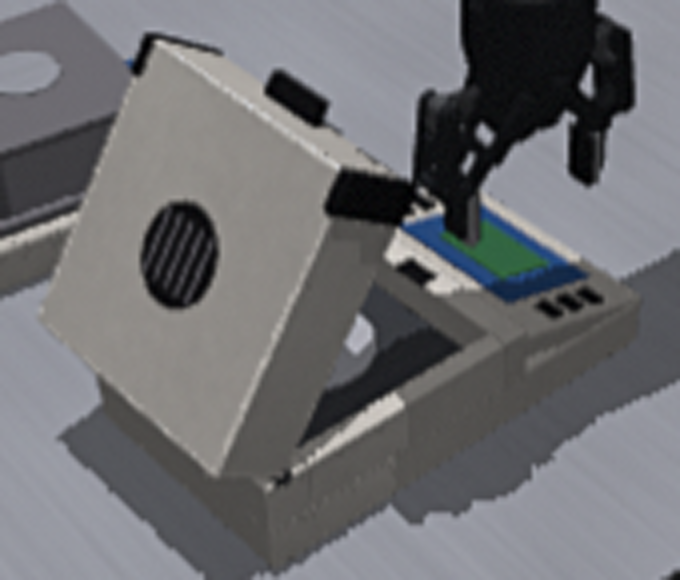

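View pics/c3.png

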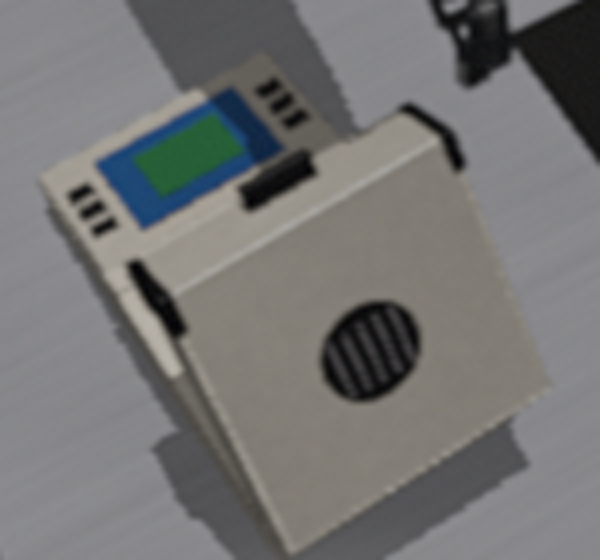

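View pics/c4.png

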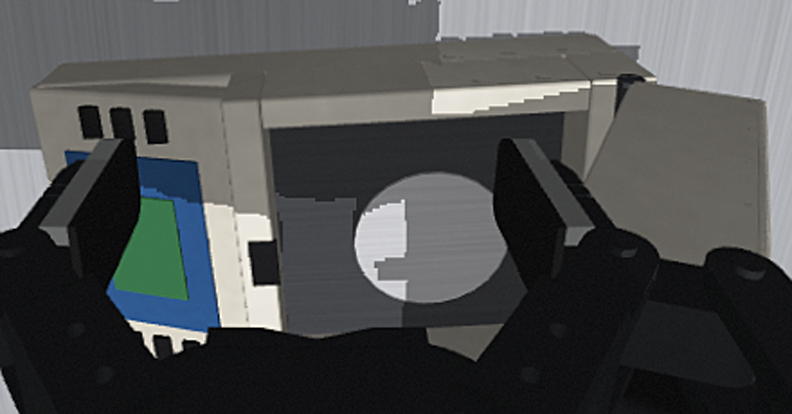

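View pics/c5.png

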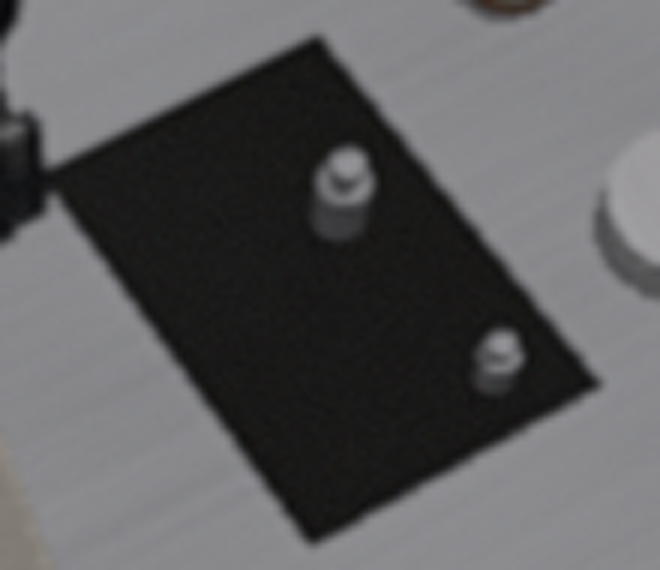

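```bash
cat > fit.py <<'E'
from h import *
from scipy.optimize import least_squares
S,D_,W=cam('scene'),cam('side'),None
np.save('w0.npy',0)
W=cam('wrist')
f=lambda x,y,s,x0,y0:(x/s+x0,y/s+y0)
s=lambda x,y:f(x,y,4,160,120); d=lambda x,y:f(x,y,4,170,170); w=lambda x,y:f(x,y,1.8,100,190)
B=lambda x,y,z:('b',x,y,z); L=lambda l,y,o:('l',l,y,o)
obs=[(S,s(275,568),B(170,100,0)),(S,s(637,322),B(-170,100,0)),
(W,w(432,237),B(55,0,73)),(W,w(269,128),B(-35,83,85)),
(W,w(563,112),B(135,83,85)),
(D_,d(435,145),L(205,100,60)),(D_,d(180,293),L(205,-100,60)),(D_,d(290,555),L(0,-100,60)),(D_,d(550,385),L(0,100,60)),
(S,s(42,315),L(0,-100,60)),(S,s(220,477),L(0,100,60)),(S,s(340,200),L(205,100,60)),(S,s(152,40),L(205,-100,60))]
def world(p,m):
    x,y,yaw,a=p
    k,u,v,o=m
    if k=='l': u,o=155-u*np.cos(a)+o*np.sin(a),85+u*np.sin(a)+o*np.cos(a)
    c,s_=np.cos(yaw),np.sin(yaw)
    return np.array([x+(c*u-s_*v)/1e3,y+(s_*u+c*v)/1e3,o/1e3])
if __name__=='__main__':
    g=lambda p:np.concatenate([proj(c,world(p,m))[0]-uv for c,uv,m in obs])
    r=least_squares(g,[.55,0,0,1.],loss='soft_l1')
    print(r.x,np.degrees(r.x[2])); print(g(r.x).reshape(-1,2).round(1))
    print('pan',world(r.x,B(55,0,73)))
    print('pan from wrist',onz(W,w(432,237),.073))
    a=onz(S,f(428,189,5,270,245),.057); b=onz(D_,f(350,160,6,290,150),.057); print('wt',a,b)
    a=onz(S,f(420,268,5,270,245),.003); print('wt base~',a)
    print('small',onz(S,f(262,363,5,270,245),.039),'jar',onz(S,(443,305),.085),'dish',onz(S,(375,358),.028),onz(D_,(405,185),.028))
E
python3 fit.py
```

```text
[ 0.55951604 -0.14854116  0.05746728  0.97139474] 3.292632318338812
[[-0.3  2.5]
 [-0.2  6.1]
 [-2.1  1.7]
 [-5.8 -0.1]
 [12.9 -0.9]
 [ 3.7 -4.3]
 [-5.5  1.2]
 [ 0.1 -0.2]
 [ 0.7  0.3]
 [-2.2  0.2]
 [-1.7 -0.2]
 [ 2.2 -7.3]
 [-1.2 -2.3]]
pan [ 0.61442525 -0.14538219  0.073     ]
pan from wrist [ 0.61645479 -0.14334959  0.073     ]
wt [0.54690784 0.24131016 0.057     ] [0.54809417 0.24107743 0.057     ]
wt base~ [0.54897249 0.24613709 0.003     ]
small [0.66502611 0.25527985 0.039     ] jar [0.46225019 0.41703858 0.085     ] dish [0.64172307 0.39372423 0.028     ] [0.64953101 0.38681049 0.028     ]
```

Emit:
{"op": "move_arm", "data": {
  "commands": [
    {"claw": 1,"travel": [4.1,0,0],"turn": 0},
    {"claw": 1,"travel": [4.1,0,0],"turn": 0},
    {"claw": 1,"travel": [4.1,0,0],"turn": 0},
    {"claw": 1,"travel": [4.1,0,0],"turn": 0},
    {"claw": 1,"travel": [0,0,0],"turn": 0}
  ],
  "squeeze": 50
}}

```text
time: 0.57
ee_pos: [0.5494, 0.1698, 0.249]
tcp_rot: [-179.9, -0.1, 90.3]
wrist_force: [0.8, -0.3, 0.2]
opening: 0.0853
```

```bash
cat > look.py <<'E'
import sys
from h import *
import pickle
tag=sys.argv[1]; cams=sys.argv[2:]
o=status.get_obs(); print(o['time'],o['ee_pos'].round(4),o['tcp_rot'].round(2),o['wrist_force'].round(2),o['opening'].round(4),o['q'].round(1))
for n in cams:
    c=cam(n); pickle.dump(c,open(f'pics/{n}_{tag}.pkl','wb')); cv2.imwrite(f'pics/{n}_{tag}.png',viewer.camera(n))
E
python3 look.py 1 wrist
```

```text
Traceback (most recent call last):
  File "look.py", line 5, in <module>
    o=status.get_obs(); print(o['time'],o['ee_pos'].round(4),o['tcp_rot'].round(2),o['wrist_force'].round(2),o['opening'].round(4),o['q'].round(1))
                                                                                                             ^^^^^^^^^^^^^^^^^^
AttributeError: 'float' object has no attribute 'round'
```

```bash
sed -i "s/o\['opening'\].round(4)/round(o['opening'],4)/" look.py
python3 look.py 1 wrist
```

```text
0.5667 [0.5494 0.1698 0.249 ] [-1.7994e+02 -8.0000e-02  9.0280e+01] [ 0.83 -0.31  0.19] 0.0853 [1.710e+01 8.500e+00 1.380e+01 9.540e+01 1.000e-01 1.068e+02]
```

View pics/wrist_1.png

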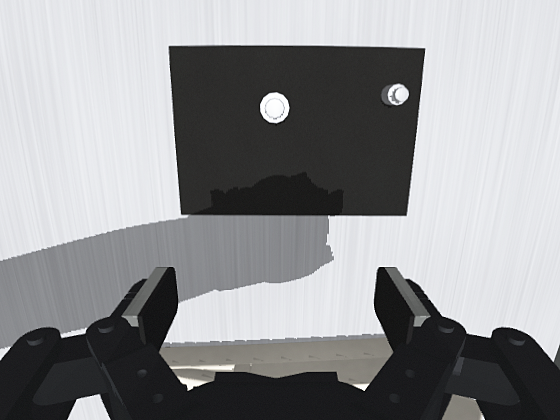

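Run:
```python
from h import *; import pickle
c=pickle.load(open('pics/wrist_1.pkl','rb'))
crop('pics/wrist_1.png','pics/c6.png',235,70,315,145,8)
print(onz(c,(274.5,107),.057),onz(c,(398,94),.039))
```

```text
[0.54743934 0.23989566 0.057     ] [0.66334625 0.25295789 0.039     ]
```

View pics/c6.png

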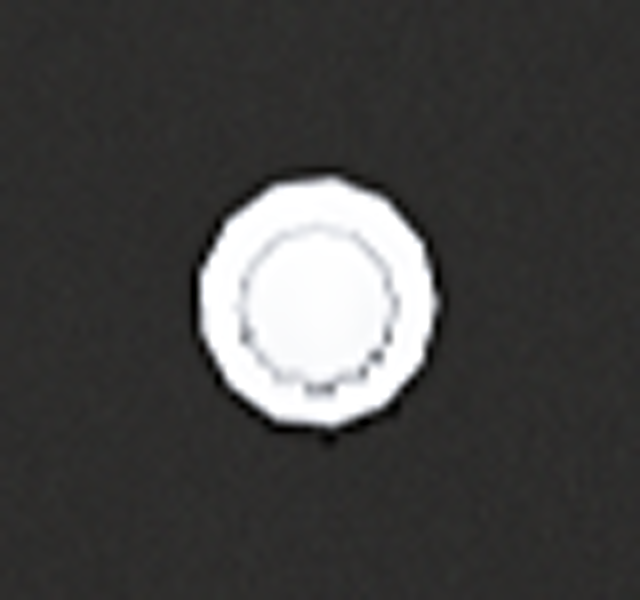

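Emit:
{"op": "move_arm", "data": {
  "commands": [
    {"claw": 1,"travel": [3.9,-0.1,0],"turn": 0},
    {"claw": 1,"travel": [3.9,-0.1,2.0],"turn": 0},
    {"claw": 1,"travel": [0,0,4],"turn": 0},
    {"claw": 1,"travel": [0,0,4],"turn": 0},
    {"claw": 1,"travel": [0,0,2],"turn": 0}
  ]
}}

```text
time: 1.03
ee_pos: [0.5465, 0.2392, 0.1258]
tcp_rot: [-179.7, 0.1, 90.0]
wrist_force: [0.2, -0.8, -0.7]
opening: 0.0855
```

Emit:
{"op": "move_arm", "data": {
  "commands": [
    {"claw": 1,"travel": [0,0,0],"turn": 0},
    {"claw": 1,"travel": [0,0,0],"turn": 0}
  ]
}}

```text
time: 1.2
ee_pos: [0.5477, 0.2391, 0.1306]
tcp_rot: [-179.9, 0.1, 90.0]
wrist_force: [-0.0, -0.5, 1.4]
opening: 0.0857
```

```bash
python3 look.py 2 wrist side
```

```text
1.2 [0.5477 0.2391 0.1306] [-1.7989e+02  6.0000e-02  8.9960e+01] [-0.03 -0.48  1.36] 0.0857 [ 23.6  10.9   3.4  82.7  -0.  113.6]
```

View pics/wrist_2.png

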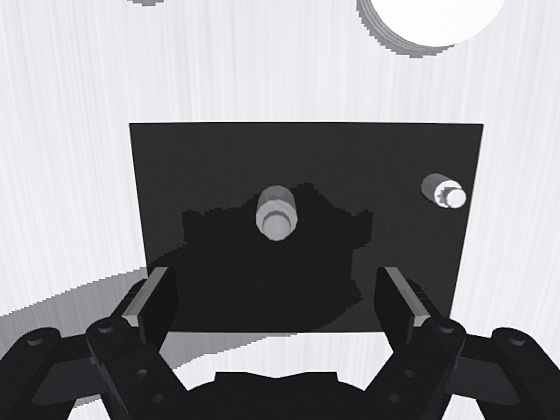

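Run:
```python
from h import *; import pickle
c=pickle.load(open('pics/wrist_2.pkl','rb'))
print(onz(c,(277,227),.057), proj(c,[.5476,.2398,.003]))
```

```text
[0.54819016 0.2399709  0.057     ] [[276.1357936  202.01206978]]
```

Emit:
{"op": "move_arm", "data": {
  "commands": [
    {"claw": 1,"travel": [0.9,0,2.5],"turn": 0},
    {"claw": 1,"travel": [0,0,3],"turn": 0},
    {"claw": 1,"travel": [0,0,2.5],"turn": 0},
    {"claw": 1,"travel": [0,0,2],"turn": 0},
    {"claw": 1,"travel": [0,0,0],"turn": 0}
  ]
}}

```text
time: 1.72
ee_pos: [0.5473, 0.2483, 0.0289]
tcp_rot: [-179.8, 0.1, 90.0]
wrist_force: [-0.4, 0.1, -0.6]
opening: 0.0854
```

Emit:
{"op": "move_arm", "data": {
  "commands": [
    {"claw": 1,"travel": [0,0,0],"turn": 0}
  ]
}}

```text
time: 1.8
ee_pos: [0.5487, 0.249, 0.0324]
tcp_rot: [179.9, -0.0, 90.0]
wrist_force: [0.3, 0.6, -0.0]
opening: 0.0856
```

```bash
python3 look.py 3 wrist
```

```text
1.8 [0.5487 0.249  0.0324] [ 1.7995e+02 -2.0000e-02  8.9980e+01] [ 0.29  0.57 -0.04] 0.0856 [ 24.4  13.4  -4.5  72.   -0.  114.4]
```

View pics/wrist_3.png

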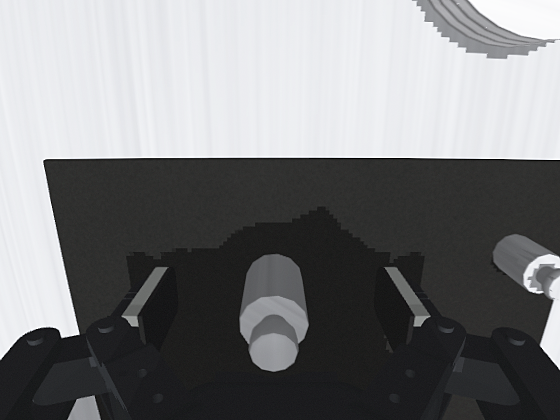

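Emit:
{"op": "move_arm", "data": {
  "commands": [
    {"claw": -1,"travel": [0,0,0],"turn": 0},
    {"claw": -1,"travel": [0,0,0],"turn": 0},
    {"claw": -1,"travel": [0,0,0],"turn": 0},
    {"claw": -1,"travel": [0,0,0],"turn": 0},
    {"claw": -1,"travel": [0,0,0],"turn": 0}
  ],
  "squeeze": 50
}}

```text
time: 2.27
ee_pos: [0.5484, 0.2492, 0.0317]
tcp_rot: [179.9, -0.0, 90.0]
wrist_force: [-1.7, -0.4, 9.0]
opening: 0.0267
```

Emit:
{"op": "move_arm", "data": {
  "commands": [
    {"claw": -1,"travel": [0,0,0],"turn": 0},
    {"claw": -1,"travel": [0,0,0],"turn": 0},
    {"claw": -1,"travel": [0,0,0],"turn": 0}
  ]
}}

```text
time: 2.52
ee_pos: [0.5483, 0.2492, 0.0317]
tcp_rot: [179.9, -0.0, 90.0]
wrist_force: [-1.3, -0.9, 6.3]
opening: 0.0263
```

```bash
python3 look.py 4 wrist
```

```text
2.5167 [0.5483 0.2492 0.0317] [ 1.7995e+02 -2.0000e-02  9.0000e+01] [-1.27 -0.86  6.32] 0.0263 [ 24.4  13.4  -4.6  71.9  -0.  114.4]
```

View pics/wrist_4.png

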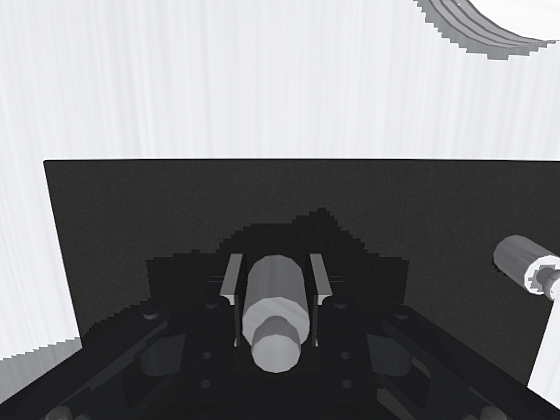

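Emit:
{"op": "move_arm", "data": {
  "commands": [
    {"claw": -1,"travel": [0,0,-0.5],"turn": 0},
    {"claw": -1,"travel": [0,0,-1.5],"turn": 0},
    {"claw": -1,"travel": [0,0,-3],"turn": 0},
    {"claw": -1,"travel": [0,0,-3],"turn": 0},
    {"claw": -1,"travel": [0,0,0],"turn": 0}
  ]
}}

```text
time: 2.98
ee_pos: [0.55, 0.25, 0.1172]
tcp_rot: [179.6, -0.2, 90.0]
wrist_force: [0.7, 0.6, -0.5]
opening: 0.0265
```

```bash
python3 look.py 5 wrist side
python3 - <<'E'
from h import *
crop('pics/side_5.png','pics/c7.png',290,120,400,225,6)
E
```

```text
2.9833 [0.55   0.25   0.1172] [179.61  -0.18  90.  ] [ 0.74  0.61 -0.46] 0.0265 [ 24.4  11.4   2.5  80.7   0.  114.4]
```

View pics/wrist_5.png

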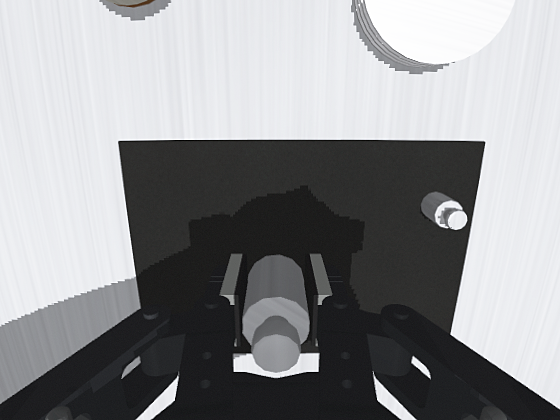

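View pics/c7.png

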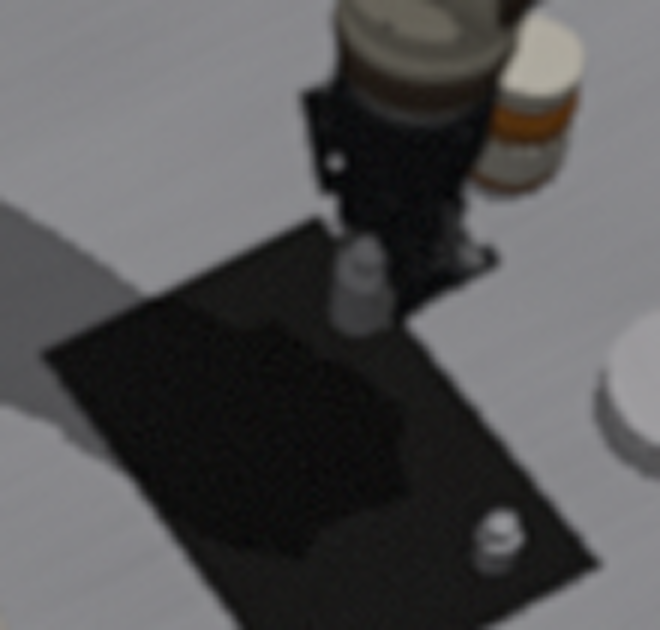

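Emit:
{"op": "move_arm", "data": {
  "commands": [
    {"claw": -1,"travel": [0,0,-1.2],"turn": -7.1},
    {"claw": -1,"travel": [0,0,-1.2],"turn": -7.1},
    {"claw": -1,"travel": [0,0,-1.2],"turn": -7.1},
    {"claw": -1,"travel": [0,0,-1.2],"turn": -7.1},
    {"claw": -1,"travel": [0,0,-1.2],"turn": -7.1}
  ]
}}

```text
time: 3.5
ee_pos: [0.5474, 0.2488, 0.1695]
tcp_rot: [-179.8, -0.0, 125.9]
wrist_force: [0.8, -0.5, -1.0]
opening: 0.0268
```

Emit:
{"op": "move_arm", "data": {
  "commands": [
    {"claw": -1,"travel": [0,0,-1.2],"turn": -7.1},
    {"claw": -1,"travel": [0,0,-1.2],"turn": -7.1},
    {"claw": -1,"travel": [0,0,-1.2],"turn": -7.1},
    {"claw": -1,"travel": [0,0,0],"turn": -7.1},
    {"claw": -1,"travel": [0,0,0],"turn": -7.1}
  ]
}}

```text
time: 3.92
ee_pos: [0.5479, 0.249, 0.2059]
tcp_rot: [-179.9, -0.1, 161.4]
wrist_force: [-0.4, 0.2, -2.3]
opening: 0.0264
```

Emit:
{"op": "move_arm", "data": {
  "commands": [
    {"claw": -1,"travel": [0,0,0],"turn": -7.1},
    {"claw": -1,"travel": [0,0,0],"turn": -7.1},
    {"claw": -1,"travel": [0,0,0],"turn": -7.1},
    {"claw": -1,"travel": [0,0,0],"turn": 0},
    {"claw": -1,"travel": [0,0,0],"turn": 0}
  ]
}}

```text
time: 4.33
ee_pos: [0.5477, 0.2489, 0.2055]
tcp_rot: [-179.9, -0.1, -177.9]
wrist_force: [0.6, -0.2, -1.3]
opening: 0.0266
```

Emit:
{"op": "move_arm", "data": {
  "commands": [
    {"claw": -1,"travel": [1.25,-4,0],"turn": 0},
    {"claw": -1,"travel": [1.25,-4,0],"turn": 0},
    {"claw": -1,"travel": [1.25,-4,0],"turn": 0},
    {"claw": -1,"travel": [1.25,-4,0],"turn": 0},
    {"claw": -1,"travel": [0,-4,0],"turn": 0}
  ]
}}

```text
time: 4.75
ee_pos: [0.5043, 0.0467, 0.2067]
tcp_rot: [180.0, -0.1, -177.9]
wrist_force: [0.8, -0.1, -1.8]
opening: 0.0263
```

Emit:
{"op": "move_arm", "data": {
  "commands": [
    {"claw": -1,"travel": [0,-4,0],"turn": 0},
    {"claw": -1,"travel": [0,-4,0],"turn": 0},
    {"claw": -1,"travel": [0,-4,0],"turn": 0},
    {"claw": -1,"travel": [0,-4,0],"turn": 0},
    {"claw": -1,"travel": [0,0,0],"turn": 0}
  ]
}}

```text
time: 5.17
ee_pos: [0.5123, -0.1175, 0.2061]
tcp_rot: [-179.9, -0.1, -178.3]
wrist_force: [-0.3, -0.2, -0.8]
opening: 0.0263
```

```bash
python3 look.py 6 wrist side scene
```

```text
5.1667 [ 0.5123 -0.1175  0.2061] [-1.7990e+02 -6.0000e-02 -1.7827e+02] [-0.33 -0.18 -0.84] 0.0263 [-12.9   1.    1.   90.1  -0.1 -14.6]
```

View pics/wrist_6.png

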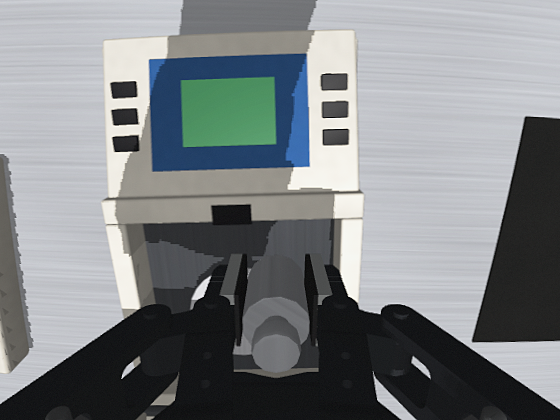

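View pics/scene_6.png

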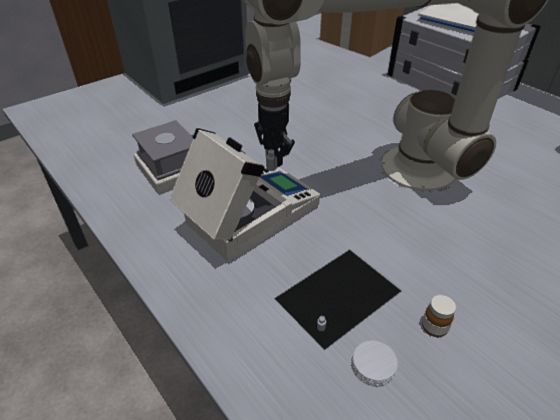

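Run:
```python
from h import *
crop('pics/wrist_6.png','pics/c8.png',90,180,380,420,2.7)
```

```text
(no output)
```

View pics/c8.png

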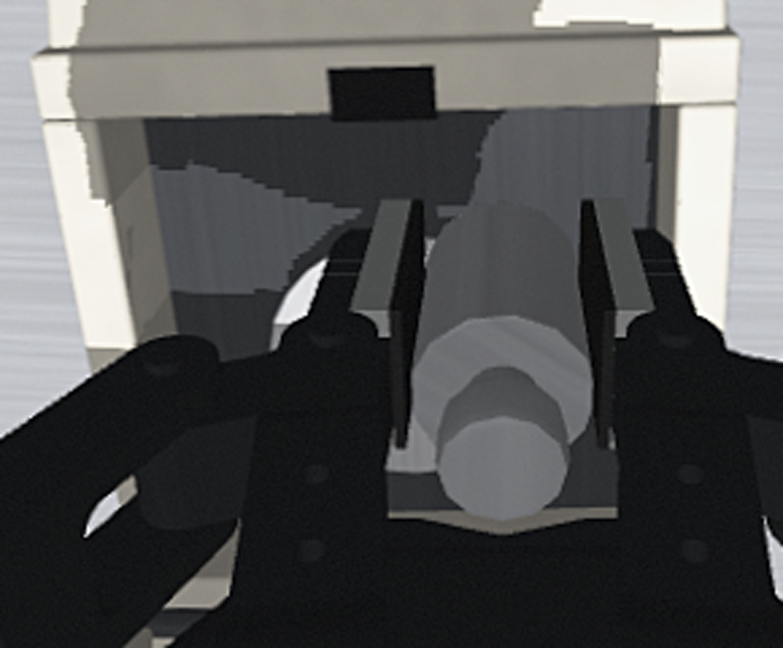

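Run:
```python
from h import *; import pickle
c=pickle.load(open('pics/wrist_6.pkl','rb'))
f=lambda x,y:(x/2.7+90,y/2.7+180)
P={}
for n,(u,v) in dict(oL=(33,58),oR=(740,34),iL=(92,118),iR=(680,104),mid=(383,93),mi=(383,120)).items():
    P[n]=onz(c,f(u,v),.085); print(n,P[n].round(4))
for a,b in(('oL','oR'),('iL','iR')):
    d=P[b]-P[a]; print(np.hypot(*d[:2]),np.degrees(np.arctan2(-d[0],d[1])),((P[a]+P[b])/2).round(4))
```

```text
oL [ 0.513  -0.2492  0.085 ]
oR [ 0.4998 -0.0519  0.085 ]
iL [ 0.5304 -0.2339  0.085 ]
iR [ 0.5207 -0.0667  0.085 ]
mid [ 0.5201 -0.1502  0.085 ]
mi [ 0.5281 -0.1503  0.085 ]
0.19766752920299369 3.8200023187089682 [ 0.5064 -0.1506  0.085 ]
0.16746250958050907 3.3282491702581445 [ 0.5255 -0.1503  0.085 ]
```

```bash
cat >> h.py <<'E'
A0=np.array([.5605,-.148]); YAW=np.radians(3.4)
def toA(p):
    d=np.asarray(p)[:2]-A0; c,s=np.cos(YAW),np.sin(YAW); return np.array([c*d[0]+s*d[1],-s*d[0]+c*d[1],p[2]])*1e3
def fromA(p):
    p=np.asarray(p)/1e3; c,s=np.cos(YAW),np.sin(YAW); return np.array([A0[0]+c*p[0]-s*p[1],A0[1]+s*p[0]+c*p[1],p[2]])
E
python3 - <<'E'
from h import *; import pickle
c=pickle.load(open('pics/wrist_6.pkl','rb'))
k=onz(c,(277,354),.2326); t=np.array([.5123,-.1175,.206])
R=Ro.from_euler('xyz',[180,0,181.7],degrees=True).as_matrix()
print(k,(R.T@(k-t))*1e3,toA(t))
E
```

```text
[ 0.52067153 -0.11644215  0.2326    ] [ -8.39922294   0.80903264 -26.6       ] [-46.30631531  33.30488196 206.        ]
```

Emit:
{"op": "move_arm", "data": {
  "commands": [
    {"claw": -1,"travel": [0,-3.3,0],"turn": -1.7},
    {"claw": -1,"travel": [0,0,3],"turn": 0},
    {"claw": -1,"travel": [0,0,3],"turn": 0},
    {"claw": -1,"travel": [0,0,2.5],"turn": 0},
    {"claw": -1,"travel": [0,0,0],"turn": 0}
  ]
}}

```text
time: 5.73
ee_pos: [0.5118, -0.1426, 0.1166]
tcp_rot: [179.8, -0.4, -176.0]
wrist_force: [-1.2, 0.6, -2.0]
opening: 0.0266
```

```bash
python3 look.py 7 wrist side scene
python3 - <<'E'
from h import *
print(toA(status.get_obs()['ee_pos']))
crop('pics/scene_7.png','pics/c9.png',160,60,330,265,3)
E
```

```text
5.7333 [ 0.5118 -0.1426  0.1166] [ 179.83   -0.43 -176.  ] [-1.17  0.64 -2.03] 0.0266 [-15.6   2.3  -7.4  80.7   0.  -19.6]
[-45.56806961   6.9015657  123.38687773]
```

View pics/c9.png

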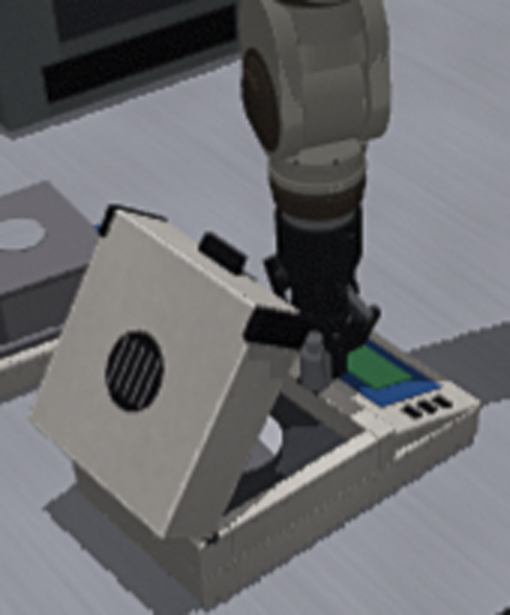

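View pics/wrist_7.png

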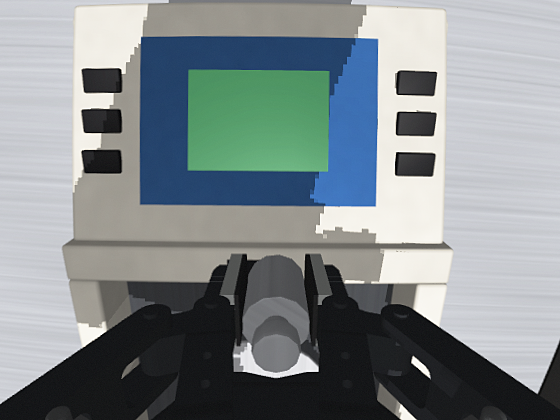

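Emit:
{"op": "move_arm", "data": {
  "commands": [
    {"claw": -1,"travel": [-1,-0.7,0],"turn": 0.4},
    {"claw": -1,"travel": [-1,0,0],"turn": 0},
    {"claw": -1,"travel": [-1,0,0],"turn": 0},
    {"claw": -1,"travel": [0,0,0],"turn": 0}
  ]
}}

```text
time: 6.22
ee_pos: [0.5468, -0.1494, 0.123]
tcp_rot: [-180.0, 0.1, -176.4]
wrist_force: [-0.2, 0.1, -1.6]
opening: 0.0261
```

Emit:
{"op": "move_arm", "data": {
  "commands": [
    {"claw": -1,"travel": [-0.5,0,0],"turn": 0},
    {"claw": -1,"travel": [-0.5,0,0],"turn": 0},
    {"claw": -1,"travel": [0,0,0],"turn": 0}
  ]
}}

```text
time: 6.47
ee_pos: [0.555, -0.1488, 0.1222]
tcp_rot: [180.0, -0.0, -176.4]
wrist_force: [-0.3, 0.0, -1.3]
opening: 0.0263
```

```bash
python3 look.py 8 side scene
python3 - <<'E'
from h import *
print(toA(status.get_obs()['ee_pos']))
crop('pics/scene_8.png','pics/c10.png',160,60,330,265,3)
E
```

```text
6.4667 [ 0.555  -0.1488  0.1222] [ 1.8000e+02 -1.0000e-02 -1.7639e+02] [-0.31  0.04 -1.33] 0.0263 [-15.    7.7  -1.1  81.2   0.  -18.6]
[ -5.93297256  -0.58870843 121.98311227]
```

View pics/c10.png

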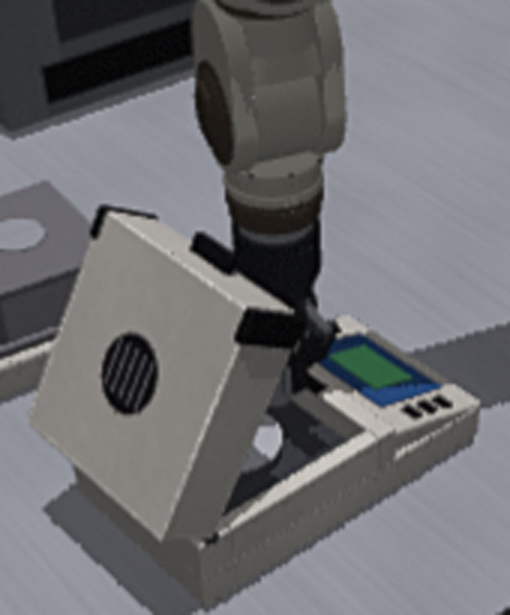

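Emit:
{"op": "move_arm", "data": {
  "commands": [
    {"claw": -1,"travel": [-0.5,0,0],"turn": 0},
    {"claw": -1,"travel": [0,0,0],"turn": 0}
  ]
}}

```text
time: 6.73
ee_pos: [0.5597, -0.1487, 0.122]
tcp_rot: [180.0, -0.0, -176.4]
wrist_force: [-1.0, 0.1, -1.1]
opening: 0.0262
```

Emit:
{"op": "move_arm", "data": {
  "commands": [
    {"claw": -1,"travel": [-0.4,0,0],"turn": 0},
    {"claw": -1,"travel": [0,0,0],"turn": 0}
  ]
}}

```text
time: 6.9
ee_pos: [0.5636, -0.1485, 0.1219]
tcp_rot: [180.0, -0.0, -176.4]
wrist_force: [-0.9, 0.8, -2.0]
opening: 0.0267
```

```bash
python3 look.py 9 side scene
python3 - <<'E'
from h import *
print(toA(status.get_obs()['ee_pos']))
crop('pics/scene_9.png','pics/c11.png',160,60,330,265,3)
crop('pics/side_9.png','pics/c12.png',170,120,320,310,3)
E
```

```text
6.9 [ 0.5636 -0.1485  0.1219] [ 1.800e+02 -1.000e-02 -1.764e+02] [-0.89  0.82 -1.99] 0.0267 [-14.8   8.8   0.2  81.3  -0.  -18.4]
[  2.98524065  -0.66079637 121.8495348 ]
```

View pics/c11.png

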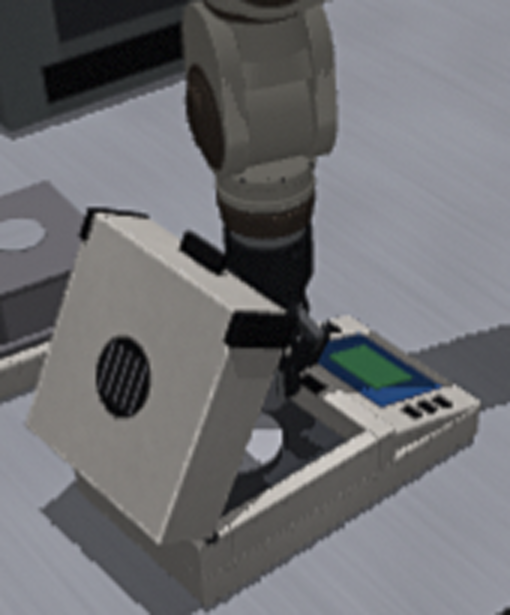

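View pics/c12.png

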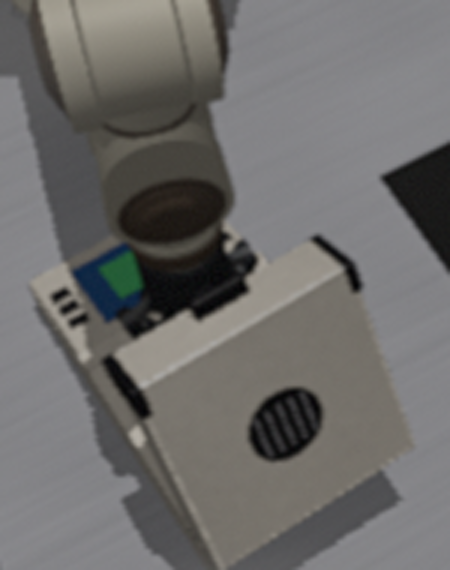

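Emit:
{"op": "move_arm", "data": {
  "commands": [
    {"claw": -1,"travel": [-0.3,0,0],"turn": 0},
    {"claw": -1,"travel": [0,0,0],"turn": 0}
  ]
}}

```text
time: 7.17
ee_pos: [0.5666, -0.1483, 0.122]
tcp_rot: [180.0, -0.0, -176.4]
wrist_force: [-1.3, -1.0, -1.8]
opening: 0.0261
```

Emit:
{"op": "move_arm", "data": {
  "commands": [
    {"claw": -1,"travel": [-0.2,0,0],"turn": 0},
    {"claw": -1,"travel": [0,0,0],"turn": 0}
  ]
}}

```text
time: 7.33
ee_pos: [0.5686, -0.1482, 0.1219]
tcp_rot: [180.0, -0.0, -176.4]
wrist_force: [-2.7, 0.2, -0.7]
opening: 0.0265
```

```bash
python3 look.py 10 side scene
python3 - <<'E'
from h import *
o=status.get_obs();print(toA(o['ee_pos']),o['joint_efforts'].round(1))
crop('pics/scene_10.png','pics/c13.png',160,60,330,265,3)
E
```

```text
7.3333 [ 0.5686 -0.1482  0.1219] [ 180.    -0.  -176.4] [-2.73  0.2  -0.68] 0.0265 [-14.6   9.5   0.9  81.4   0.  -18.2]
[  8.05824518  -0.66023348 121.82231523] [  0.1 -58.4  48.4  -0.4   0.    0. ]
```

View pics/c13.png

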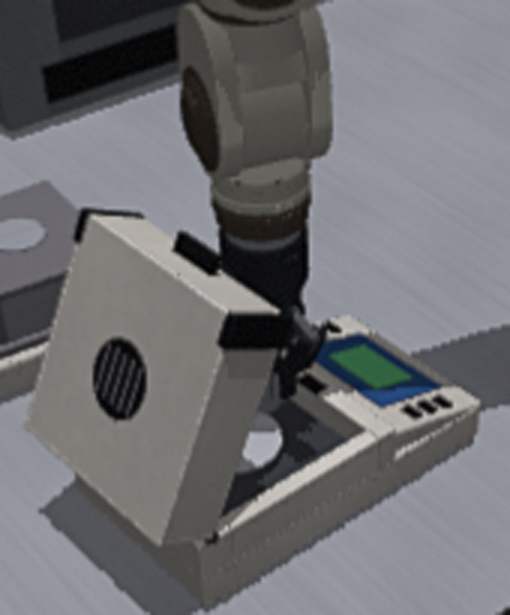

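Emit:
{"op": "move_arm", "data": {
  "commands": [
    {"claw": -1,"travel": [-0.2,0,0],"turn": 0},
    {"claw": -1,"travel": [0,0,0],"turn": 0}
  ]
}}

```text
time: 7.6
ee_pos: [0.569, -0.1481, 0.1217]
tcp_rot: [180.0, -0.2, -176.4]
wrist_force: [-14.8, 0.2, -0.5]
opening: 0.0265
```

Emit:
{"op": "move_arm", "data": {
  "commands": [
    {"claw": -1,"travel": [-0.2,0,0],"turn": 0},
    {"claw": -1,"travel": [0,0,0],"turn": 0}
  ]
}}

```text
time: 7.77
ee_pos: [0.5689, -0.148, 0.1217]
tcp_rot: [179.9, -0.4, -176.5]
wrist_force: [-32.3, -0.9, 5.2]
opening: 0.0265
```

Emit:
{"op": "move_arm", "data": {
  "commands": [
    {"claw": -1,"travel": [0.45,0,0],"turn": 0},
    {"claw": -1,"travel": [0,0,0],"turn": 0}
  ]
}}

```text
time: 7.93
ee_pos: [0.5677, -0.1483, 0.122]
tcp_rot: [180.0, 0.0, -176.4]
wrist_force: [0.4, 0.2, -1.9]
opening: 0.0266
```

Emit:
{"op": "move_arm", "data": {
  "commands": [
    {"claw": -1,"travel": [0,0,0.6],"turn": 0},
    {"claw": -1,"travel": [0,0,0.6],"turn": 0},
    {"claw": -1,"travel": [0,0,0.4],"turn": 0},
    {"claw": -1,"travel": [0,0,0],"turn": 0}
  ]
}}

```text
time: 8.27
ee_pos: [0.5676, -0.148, 0.1043]
tcp_rot: [180.0, -0.1, -176.4]
wrist_force: [0.4, 0.2, -1.8]
opening: 0.0263
```

```bash
python3 look.py 11 wrist scene side
python3 - <<'E'
from h import *
o=status.get_obs();print(toA(o['ee_pos']))
crop('pics/scene_11.png','pics/c14.png',200,140,270,220,8)
E
```

```text
8.2667 [ 0.5676 -0.148   0.1043] [ 1.7996e+02 -1.1000e-01 -1.7639e+02] [ 0.44  0.16 -1.79] 0.0263 [-14.6   9.7  -0.8  79.6   0.  -18.2]
[  7.53567561  -0.62796924 105.82741574]
```

View pics/c14.png

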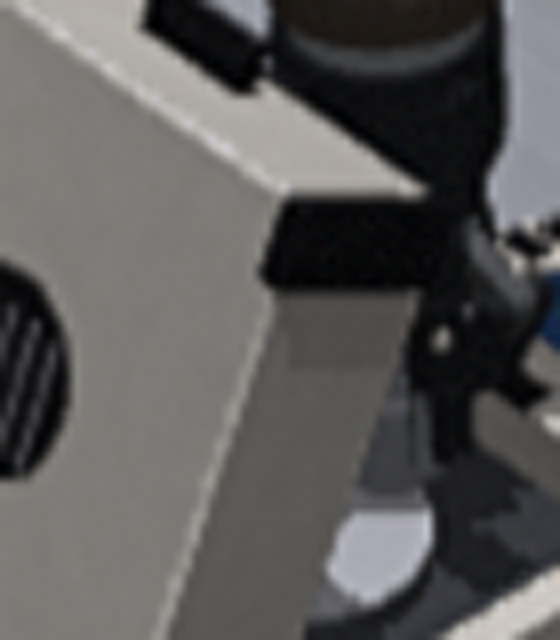

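View pics/wrist_11.png

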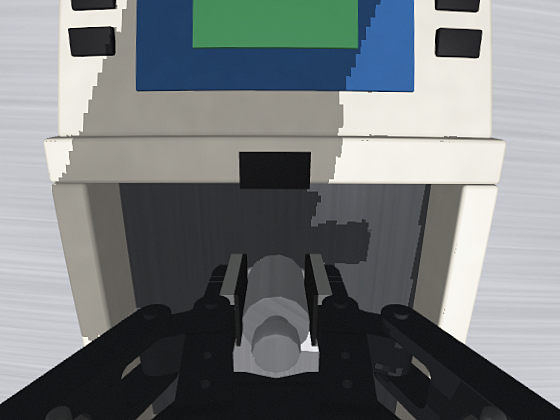

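Run:
```python
from h import *; import pickle
c=pickle.load(open('pics/wrist_11.pkl','rb'))
for uv in [(103,183),(467,185),(46,139),(505,141),(275,185)]: print(toA(onz(c,uv,.085)).round(1))
print(proj(c,fromA([55,0,73])))
c=pickle.load(open('pics/scene_11.pkl','rb'))
# pan edge / weight in scene
print((proj(c,[fromA([x,y,73]) for x,y in ((10,0),(55,0),(55,45),(16,0),(16,14))])-[200,140])*8)
```

```text
[-34.7 -75.9  85. ]
[-34.6  83.9  85. ]
[-54.1 -98.6  85. ]
[-54.2  97.8  85. ]
[-34.   -0.6  85. ]
[[275.43972832 338.51705612]]
[[399.52646367 468.12785496]
 [298.65689092 525.37602767]
 [381.77667114 590.56088376]
 [386.28191227 475.64587971]
 [411.92716873 495.05591651]]
```

Emit:
{"op": "move_arm", "data": {
  "commands": [
    {"claw": -1,"travel": [0,0,0.15],"turn": 0},
    {"claw": -1,"travel": [0,0,0],"turn": 0},
    {"claw": -1,"travel": [0,0,0],"turn": 0}
  ]
}}

```text
time: 8.67
ee_pos: [0.568, -0.1482, 0.1045]
tcp_rot: [-180.0, 0.0, -176.4]
wrist_force: [0.5, -0.6, -2.4]
opening: 0.0263
```

Emit:
{"op": "move_arm", "data": {
  "commands": [
    {"claw": -1,"travel": [0,0,0.1],"turn": 0},
    {"claw": -1,"travel": [0,0,0],"turn": 0},
    {"claw": -1,"travel": [0,0,0],"turn": 0}
  ]
}}

```text
time: 8.92
ee_pos: [0.568, -0.1482, 0.1034]
tcp_rot: [180.0, -0.0, -176.4]
wrist_force: [0.4, -0.5, -1.5]
opening: 0.0265
```

Emit:
{"op": "move_arm", "data": {
  "commands": [
    {"claw": -1,"travel": [0,0,0.1],"turn": 0},
    {"claw": -1,"travel": [0,0,0],"turn": 0},
    {"claw": -1,"travel": [0,0,0],"turn": 0}
  ]
}}

```text
time: 9.17
ee_pos: [0.5679, -0.1482, 0.1024]
tcp_rot: [180.0, -0.0, -176.4]
wrist_force: [0.2, -0.2, -2.6]
opening: 0.0263
```

Emit:
{"op": "move_arm", "data": {
  "commands": [
    {"claw": -1,"travel": [0,0,0.1],"turn": 0},
    {"claw": -1,"travel": [0,0,0],"turn": 0},
    {"claw": -1,"travel": [0,0,0],"turn": 0}
  ]
}}

```text
time: 9.42
ee_pos: [0.5681, -0.1483, 0.1018]
tcp_rot: [-180.0, 0.0, -176.4]
wrist_force: [-0.3, -0.2, 1.6]
opening: 0.0269
```

Emit:
{"op": "move_arm", "data": {
  "commands": [
    {"claw": -0.2,"travel": [0,0,0],"turn": 0},
    {"claw": 0,"travel": [0,0,0],"turn": 0},
    {"claw": 0,"travel": [0,0,0],"turn": 0},
    {"claw": 0,"travel": [0,0,0],"turn": 0},
    {"claw": 0.2,"travel": [0,0,0],"turn": 0}
  ]
}}

```text
time: 9.83
ee_pos: [0.568, -0.1483, 0.1014]
tcp_rot: [180.0, -0.0, -176.4]
wrist_force: [0.5, 0.1, -0.6]
opening: 0.0507
```

```bash
python3 look.py 12 wrist scene
python3 - <<'E'
from h import *
crop('pics/scene_12.png','pics/c15.png',200,140,270,220,8)
E
```

```text
9.8333 [ 0.568  -0.1483  0.1014] [ 180.    -0.  -176.4] [ 0.52  0.08 -0.62] 0.0507 [-14.6   9.7  -1.1  79.2  -0.  -18.2]
```

View pics/c15.png

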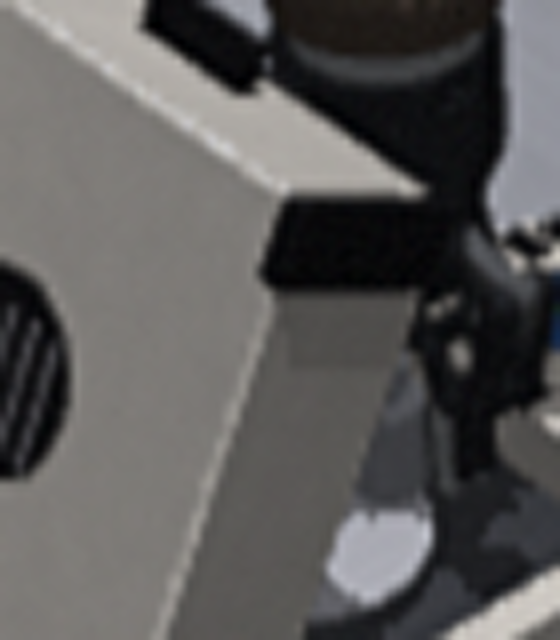

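View pics/wrist_12.png

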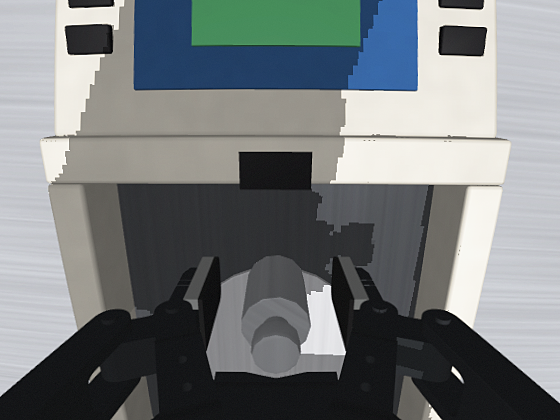

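Emit:
{"op": "move_arm", "data": {
  "commands": [
    {"claw": 0.2,"travel": [0.7,0,0],"turn": 0},
    {"claw": 0.2,"travel": [1,0,0],"turn": 0},
    {"claw": 0.2,"travel": [1.3,0,-0.5],"turn": 0},
    {"claw": 0.4,"travel": [1,0,-3],"turn": 0},
    {"claw": 0.6,"travel": [1.5,0,-3],"turn": 0}
  ]
}}

```text
time: 10.35
ee_pos: [0.5111, -0.1514, 0.1656]
tcp_rot: [179.9, -0.2, -176.4]
wrist_force: [1.3, -0.9, 1.2]
opening: 0.0678
```

Emit:
{"op": "move_arm", "data": {
  "commands": [
    {"claw": 1,"travel": [1.5,0,0],"turn": 7.1},
    {"claw": 1,"travel": [0,0,0],"turn": 7.1},
    {"claw": 1,"travel": [0,0,0],"turn": 7.1},
    {"claw": 1,"travel": [0,0,0],"turn": 7.1},
    {"claw": 1,"travel": [0,0,0],"turn": 7.1}
  ]
}}

```text
time: 10.77
ee_pos: [0.4971, -0.1527, 0.1667]
tcp_rot: [180.0, 0.0, 147.7]
wrist_force: [-0.1, 0.2, -0.2]
opening: 0.0856
```

```bash
python3 look.py 13 wrist
python3 - <<'E'
from h import *
o=status.get_obs();print(toA(o['ee_pos']))
E
```

```text
10.7667 [ 0.4971 -0.1527  0.1667] [1.8000e+02 1.0000e-02 1.4773e+02] [-0.12  0.22 -0.16] 0.0856 [-17.1  -0.   -4.3  85.7  -0.   15.2]
[-63.47803831  -0.91949415 166.63078038]
```

View pics/wrist_13.png

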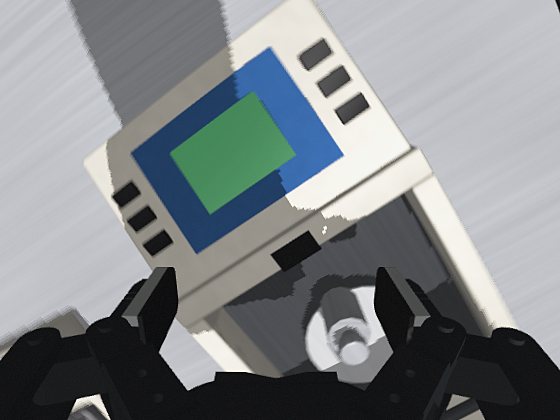

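Emit:
{"op": "move_arm", "data": {
  "commands": [
    {"claw": 1,"travel": [0,0,0],"turn": 7.1},
    {"claw": 1,"travel": [0,0,0],"turn": 7.1},
    {"claw": 1,"travel": [0,0,0],"turn": 7.1},
    {"claw": 1,"travel": [0,0,0],"turn": 7.1},
    {"claw": 1,"travel": [0,0,0],"turn": 7.1}
  ]
}}

```text
time: 11.23
ee_pos: [0.4974, -0.1526, 0.1665]
tcp_rot: [-180.0, -0.0, 112.4]
wrist_force: [0.1, 0.6, 0.2]
opening: 0.0855
```

Emit:
{"op": "move_arm", "data": {
  "commands": [
    {"claw": 1,"travel": [0,0,0],"turn": 7.1},
    {"claw": 1,"travel": [0,0,0],"turn": 7.1},
    {"claw": 1,"travel": [0,0,0],"turn": 4.6},
    {"claw": 1,"travel": [0,0,0],"turn": 0},
    {"claw": 1,"travel": [0,0,0],"turn": 0}
  ]
}}

```text
time: 11.65
ee_pos: [0.4976, -0.1526, 0.1665]
tcp_rot: [-180.0, 0.0, 94.1]
wrist_force: [0.5, -0.2, 0.3]
opening: 0.0854
```

```bash
python3 look.py 14 wrist scene
python3 - <<'E'
from h import *
o=status.get_obs();print(toA(o['ee_pos']))
crop('pics/wrist_14.png','pics/c16.png',280,180,560,390,2.8)
E
```

```text
11.65 [ 0.4976 -0.1526  0.1665] [-180.      0.     94.07] [ 0.47 -0.19  0.33] 0.0854 [-17.1   0.1  -4.2  85.7  -0.   68.9]
[-62.83911268  -0.91713704 166.51947939]
```

View pics/wrist_14.png

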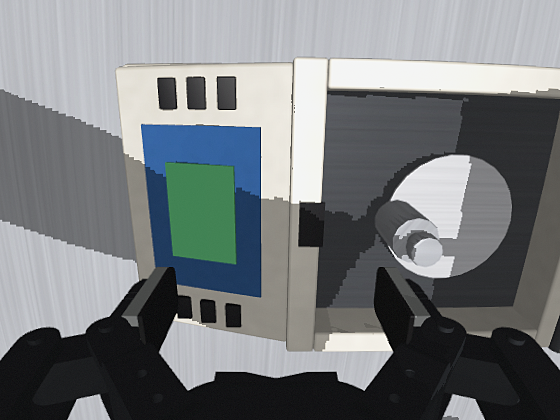

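View pics/c16.png

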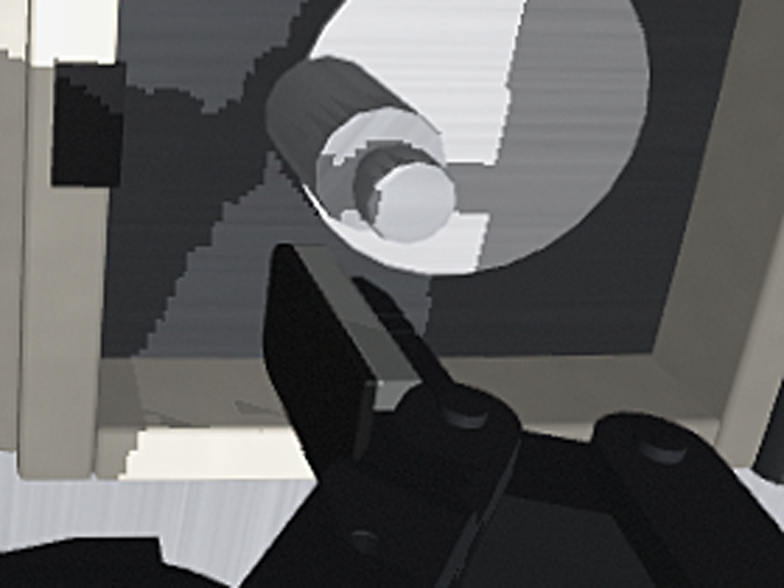

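Run:
```python
from h import *; import pickle
c=pickle.load(open('pics/wrist_14.pkl','rb'))
print(toA(onz(c,(428.2,252.1),.127)), toA(onz(c,(450,216),.073)))
print(proj(c,[fromA([55,0,73]),fromA([55,45,73]),fromA([100,0,73]),fromA([55,-45,73]),fromA([-35,83,85])]))
```

```text
[ 17.71597694  -0.30639087 127.        ] [55.89990095  1.77421433 73.        ]
[[448.31021741 218.43664773]
 [459.15219945 152.82266696]
 [510.13009072 219.05671159]
 [437.86979332 276.97065656]
 [326.89649397  86.6623056 ]]
```

Emit:
{"op": "move_arm", "data": {
  "commands": [
    {"claw": 1,"travel": [0.1,0,2],"turn": 0.6},
    {"claw": 1,"travel": [0,0,2.5],"turn": 0},
    {"claw": 1,"travel": [0,0,1.5],"turn": 0},
    {"claw": 1,"travel": [0,0,0.5],"turn": 0},
    {"claw": 1,"travel": [0,0,0],"turn": 0}
  ]
}}

```text
time: 12.17
ee_pos: [0.4972, -0.1514, 0.1003]
tcp_rot: [-179.9, -0.0, 93.3]
wrist_force: [-0.8, 0.3, -0.6]
opening: 0.0855
```

```bash
python3 look.py 15 wrist scene
python3 - <<'E'
from h import *
o=status.get_obs();print(toA(o['ee_pos']))
crop('pics/wrist_15.png','pics/c17.png',280,180,560,390,2.8)
crop('pics/scene_15.png','pics/c18.png',200,120,320,220,6)
E
```

```text
12.1667 [ 0.4972 -0.1514  0.1003] [-1.7987e+02 -5.0000e-02  9.3300e+01] [-0.83  0.27 -0.59] 0.0855 [-16.9   0.7 -10.9  78.5  -0.   69.8]
[-6.22871898e+01 -4.98962219e-02  1.02401921e+02]
```

View pics/c18.png

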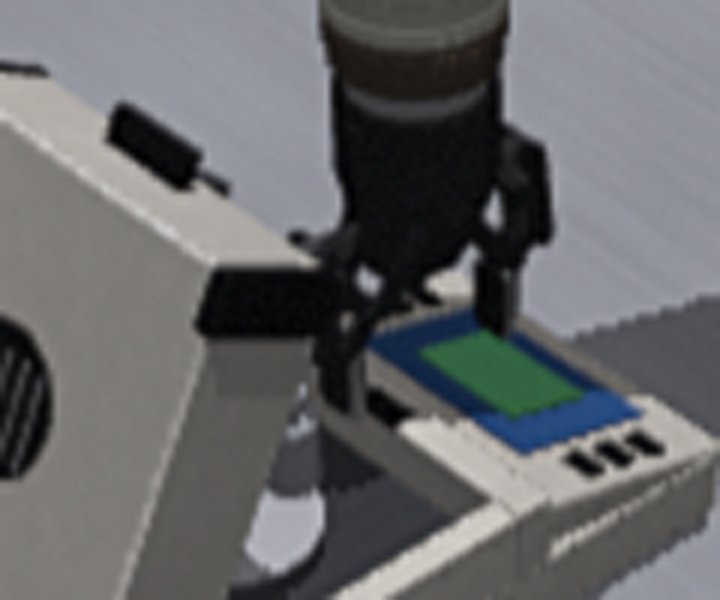

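View pics/wrist_15.png

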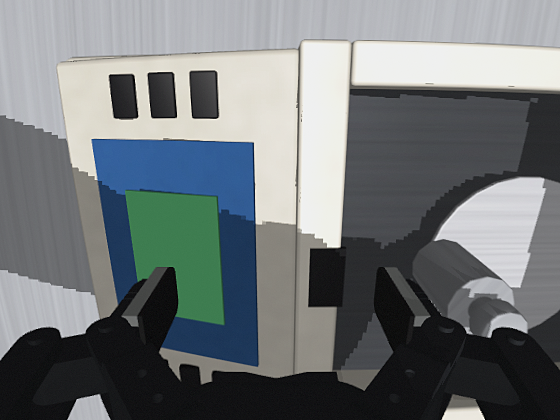

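Emit:
{"op": "move_arm", "data": {
  "commands": [
    {"claw": 1,"travel": [0,-0.5,-2],"turn": 0},
    {"claw": 1,"travel": [0,0,-2],"turn": -7.1},
    {"claw": 1,"travel": [0,0,-2],"turn": -7.1},
    {"claw": 1,"travel": [0,0,0],"turn": -7.1},
    {"claw": 1,"travel": [0,0,0],"turn": -7.1}
  ]
}}

```text
time: 12.68
ee_pos: [0.4943, -0.1523, 0.1647]
tcp_rot: [179.8, 0.2, 122.0]
wrist_force: [0.0, 0.2, -0.5]
opening: 0.0854
```

Emit:
{"op": "move_arm", "data": {
  "commands": [
    {"claw": 1,"travel": [0,0,0],"turn": -7.1},
    {"claw": 1,"travel": [0,0,0],"turn": -7.1},
    {"claw": 1,"travel": [0,0,0],"turn": -7.1},
    {"claw": 1,"travel": [0,0,0],"turn": -7.1},
    {"claw": 1,"travel": [0,0,0],"turn": -7.1}
  ]
}}

```text
time: 13.1
ee_pos: [0.4936, -0.1521, 0.1632]
tcp_rot: [180.0, 0.1, 157.5]
wrist_force: [-1.8, -1.0, -0.1]
opening: 0.0854
```

Emit:
{"op": "move_arm", "data": {
  "commands": [
    {"claw": 1,"travel": [0,0,0],"turn": -7.1},
    {"claw": 1,"travel": [0,0,0],"turn": -7.1},
    {"claw": 1,"travel": [0,0,0],"turn": -7.1},
    {"claw": 1,"travel": [0,0,0],"turn": -4.8},
    {"claw": 1,"travel": [0,0,0],"turn": 0}
  ]
}}

```text
time: 13.52
ee_pos: [0.4936, -0.1521, 0.163]
tcp_rot: [-180.0, 0.1, -176.6]
wrist_force: [0.6, 0.0, 0.4]
opening: 0.0856
```

```bash
python3 look.py 16 wrist
python3 - <<'E'
from h import *
o=status.get_obs();print(toA(o['ee_pos']))
E
```

```text
13.5167 [ 0.4936 -0.1521  0.163 ] [-1.7996e+02  1.2000e-01 -1.7655e+02] [0.55 0.03 0.44] 0.0856 [-17.1  -0.6  -5.3  85.2   0.  -20.6]
[-6.70763025e+01 -8.26553698e-02  1.62833064e+02]
```

View pics/wrist_16.png

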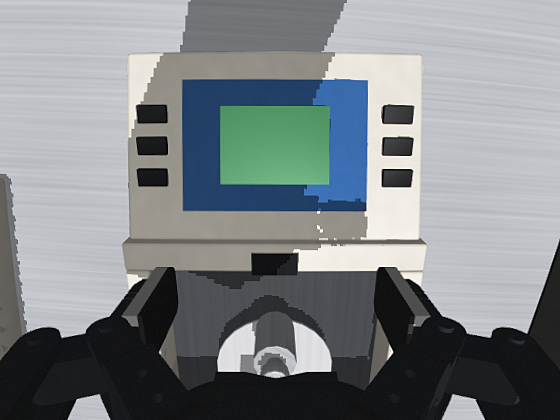

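Emit:
{"op": "move_arm", "data": {
  "commands": [
    {"claw": 1,"travel": [-1.7,2.4,0],"turn": 0},
    {"claw": 1,"travel": [-2,2.3,1.3],"turn": 0},
    {"claw": 1,"travel": [0,0,2.5],"turn": 0},
    {"claw": 1,"travel": [0,0,1.7],"turn": 0},
    {"claw": 1,"travel": [0,0,0],"turn": 0}
  ]
}}

```text
time: 13.98
ee_pos: [0.5262, -0.1022, 0.1035]
tcp_rot: [179.9, -0.2, -176.9]
wrist_force: [-0.9, -0.6, 0.4]
opening: 0.0851
```

```bash
python3 look.py 17 wrist scene
python3 - <<'E'
from h import *
o=status.get_obs();print(toA(o['ee_pos']))
crop('pics/scene_17.png','pics/c19.png',200,120,320,220,6)
E
```

```text
13.9833 [ 0.5262 -0.1022  0.1035] [ 179.94   -0.25 -176.91] [-0.86 -0.62  0.45] 0.0851 [-11.    3.   -8.2  79.   -0.  -14.1]
[-30.4566678   46.95243409 107.04623126]
```

View pics/c19.png

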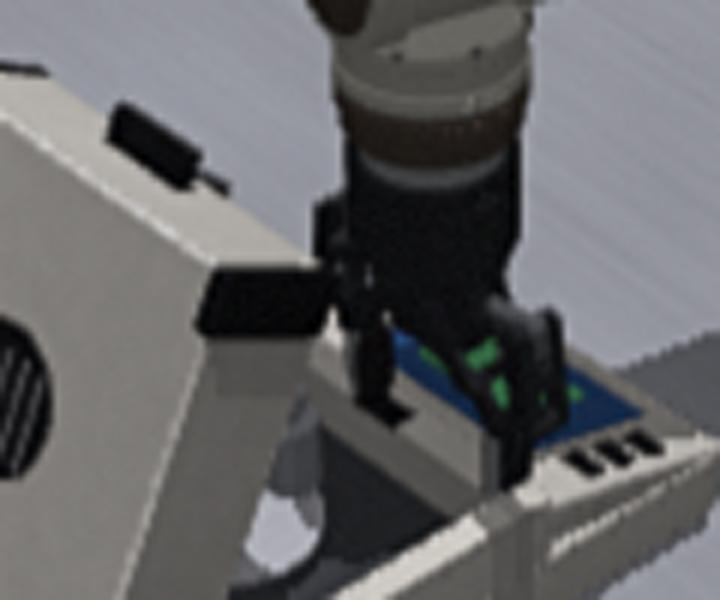

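View pics/wrist_17.png

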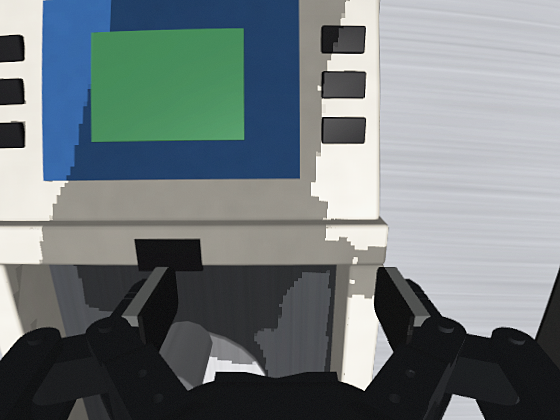

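Emit:
{"op": "move_arm", "data": {
  "commands": [
    {"claw": 1,"travel": [-0.7,0,0.3],"turn": 0},
    {"claw": 1,"travel": [-0.7,0,0],"turn": 0},
    {"claw": 1,"travel": [-0.5,0,0],"turn": 0},
    {"claw": 1,"travel": [-0.4,0,0],"turn": 0},
    {"claw": 1,"travel": [0,0,0],"turn": 0}
  ]
}}

```text
time: 14.5
ee_pos: [0.5513, -0.1017, 0.1038]
tcp_rot: [-180.0, 0.0, -176.8]
wrist_force: [-0.2, -0.4, 0.1]
opening: 0.0853
```

```bash
python3 look.py 18 wrist scene
python3 - <<'E'
from h import *
o=status.get_obs();print(toA(o['ee_pos']))
crop('pics/scene_18.png','pics/c19.png',200,120,320,220,6)
E
```

```text
14.5 [ 0.5513 -0.1017  0.1038] [-1.7999e+02  3.0000e-02 -1.7681e+02] [-0.2  -0.39  0.09] 0.0853 [-10.5   6.   -4.9  79.   -0.  -13.6]
[ -7.2258876   46.83290995 103.51439046]
```

View pics/c19.png

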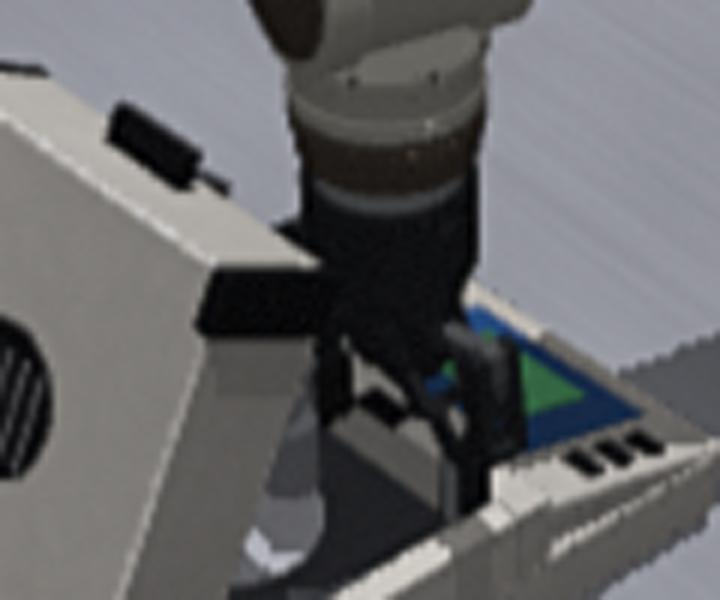

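View pics/wrist_18.png

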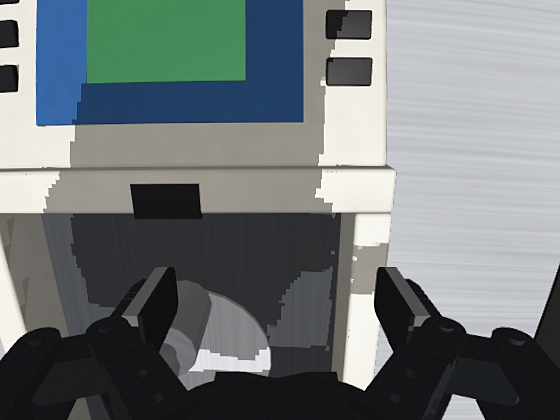

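Run:
```python
from h import *; import pickle
c=pickle.load(open('pics/wrist_18.pkl','rb'))
for p in ([17.7,-14.3,73],[17.7,13.7,73],[3.7,-.3,73],[17.7,13.7,111],[17.7,-14.3,111],[3.7,-.3,111],[-18,4.3,98],[-18,-4,98],[4,4.3,98],[4,-4,98]): print(p,proj(c,fromA(p)).round(1))
```

```text
[17.7, -14.3, 73] [[159.2 300.9]]
[17.7, 13.7, 73] [[212.1 301.3]]
[3.7, -0.3, 73] [[183.1 277.5]]
[17.7, 13.7, 111] [[196.6 351.7]]
[17.7, -14.3, 111] [[131.2 350.6]]
[3.7, -0.3, 111] [[159.8 323.5]]
[-18, 4.3, 98] [[174.4 261.2]]
[-18, -4, 98] [[155.  261.1]]
[4, 4.3, 98] [[179.3 306. ]]
[4, -4, 98] [[160.8 305.9]]
```

Emit:
{"op": "move_arm", "data": {
  "commands": [
    {"claw": 1,"travel": [0,0,0.45],"turn": 0},
    {"claw": 1,"travel": [-0.3,0,0],"turn": 0},
    {"claw": 1,"travel": [-0.3,0,0],"turn": 0},
    {"claw": 1,"travel": [-0.3,0,0],"turn": 0},
    {"claw": 1,"travel": [-0.2,0,0],"turn": 0}
  ]
}}

```text
time: 15.02
ee_pos: [0.5616, -0.101, 0.0989]
tcp_rot: [180.0, -0.0, -176.8]
wrist_force: [-1.5, 0.6, -0.1]
opening: 0.0855
```

```bash
python3 look.py 19 wrist scene
python3 - <<'E'
from h import *
o=status.get_obs();print(toA(o['ee_pos']))
crop('pics/scene_19.png','pics/c19.png',200,120,320,220,6)
E
```

```text
15.0167 [ 0.5616 -0.101   0.0989] [ 180.    -0.  -176.8] [-1.52  0.62 -0.09] 0.0855 [-10.2   7.5  -3.9  78.6   0.  -13.4]
[ 3.96865493 46.86577463 98.93529701]
```

View pics/c19.png

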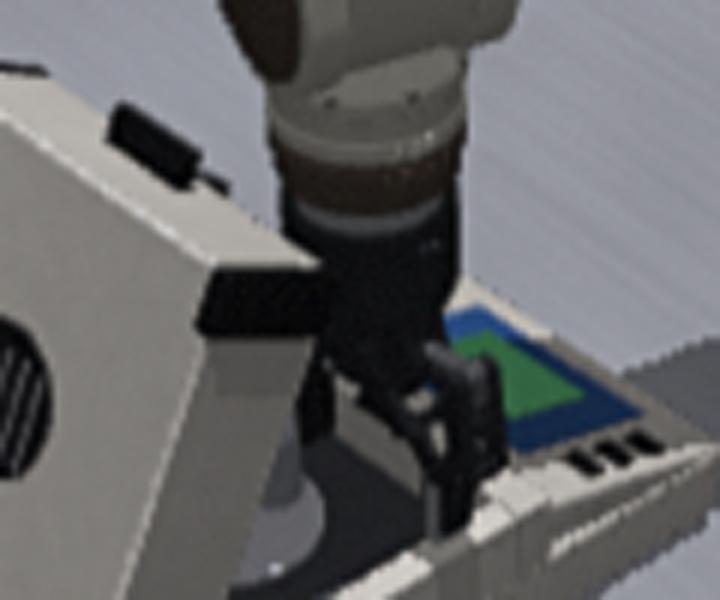

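View pics/wrist_19.png

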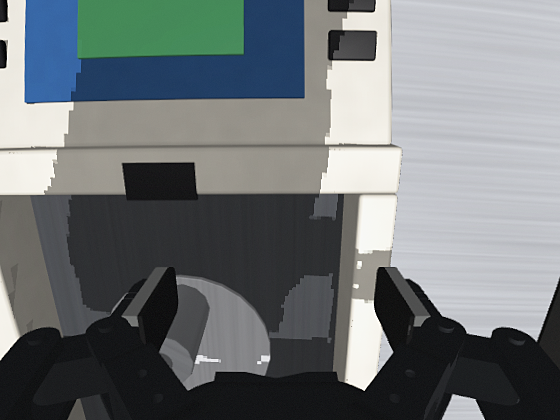

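Emit:
{"op": "move_arm", "data": {
  "commands": [
    {"claw": 1,"travel": [-0.3,0,0],"turn": 0},
    {"claw": 1,"travel": [-0.3,0,0],"turn": 0},
    {"claw": 1,"travel": [-0.3,0,0],"turn": 0},
    {"claw": 1,"travel": [-0.2,0,0],"turn": 0},
    {"claw": 1,"travel": [0,0,0],"turn": 0}
  ]
}}

```text
time: 15.53
ee_pos: [0.5728, -0.1004, 0.0989]
tcp_rot: [180.0, 0.0, -176.8]
wrist_force: [-1.1, -0.7, -0.3]
opening: 0.0852
```

Emit:
{"op": "move_arm", "data": {
  "commands": [
    {"claw": 1,"travel": [-0.3,0,0],"turn": 0},
    {"claw": 1,"travel": [0,0,0],"turn": 0}
  ]
}}

```text
time: 15.7
ee_pos: [0.5757, -0.1002, 0.0989]
tcp_rot: [180.0, 0.0, -176.8]
wrist_force: [-0.6, -0.5, -0.9]
opening: 0.0856
```

Emit:
{"op": "move_arm", "data": {
  "commands": [
    {"claw": 1,"travel": [-0.2,0,0],"turn": 0},
    {"claw": 1,"travel": [0,0,0],"turn": 0}
  ]
}}

```text
time: 15.87
ee_pos: [0.5775, -0.1001, 0.099]
tcp_rot: [180.0, 0.0, -176.8]
wrist_force: [-0.0, 0.3, -0.3]
opening: 0.0852
```

```bash
python3 look.py 20 wrist scene
python3 - <<'E'
from h import *
o=status.get_obs();print(toA(o['ee_pos']))
crop('pics/scene_20.png','pics/c19.png',200,120,320,220,6)
E
```

```text
15.8667 [ 0.5775 -0.1001  0.099 ] [ 180.     0.  -176.8] [-0.03  0.32 -0.28] 0.0852 [ -9.8   9.6  -1.5  78.9   0.  -13. ]
[19.6745441  46.81157049 98.96129627]
```

View pics/c19.png

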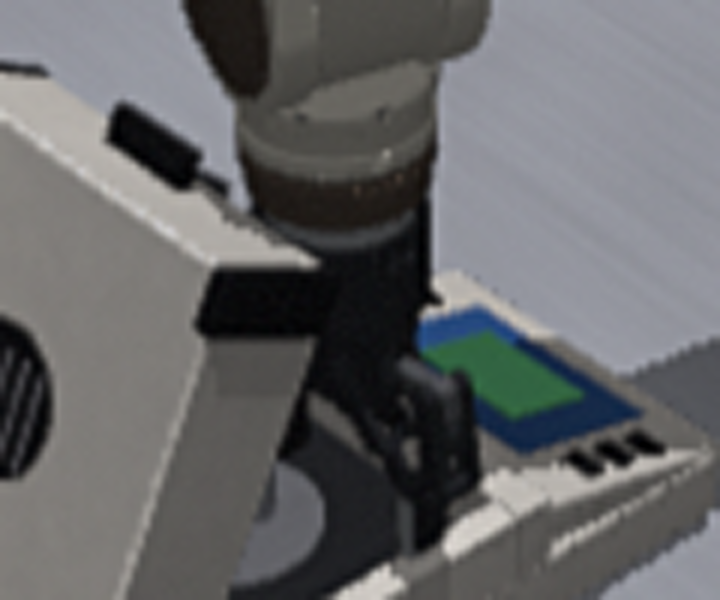

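View pics/wrist_20.png

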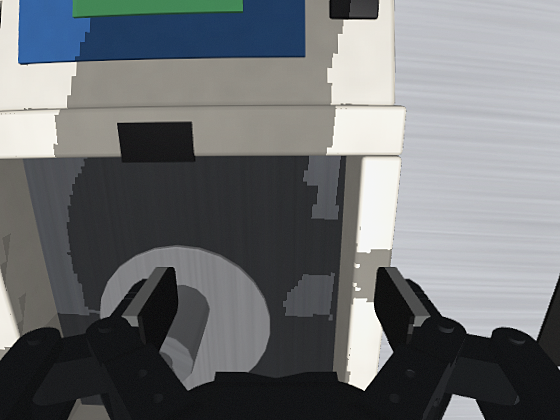

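Emit:
{"op": "move_arm", "data": {
  "commands": [
    {"claw": 1,"travel": [-0.2,0,0],"turn": 0},
    {"claw": 1,"travel": [-0.1,0,0],"turn": 0},
    {"claw": 1,"travel": [0,0,0],"turn": 0}
  ]
}}

```text
time: 16.22
ee_pos: [0.5805, -0.1, 0.099]
tcp_rot: [180.0, 0.0, -176.8]
wrist_force: [-0.7, -0.4, -0.1]
opening: 0.0853
```

Emit:
{"op": "move_arm", "data": {
  "commands": [
    {"claw": 1,"travel": [-0.2,0,0],"turn": 0},
    {"claw": 1,"travel": [0,0,0],"turn": 0}
  ]
}}

```text
time: 16.38
ee_pos: [0.5825, -0.0998, 0.099]
tcp_rot: [-180.0, 0.0, -176.8]
wrist_force: [-0.9, 0.6, 0.1]
opening: 0.0856
```

Emit:
{"op": "move_arm", "data": {
  "commands": [
    {"claw": 1,"travel": [-0.2,0,0],"turn": 0},
    {"claw": 1,"travel": [0,0,0],"turn": 0}
  ]
}}

```text
time: 16.55
ee_pos: [0.5826, -0.0998, 0.099]
tcp_rot: [180.0, -0.2, -176.8]
wrist_force: [-17.1, 0.3, 3.5]
opening: 0.0856
```

Emit:
{"op": "move_arm", "data": {
  "commands": [
    {"claw": 1,"travel": [0.5,0,0],"turn": 0},
    {"claw": 1,"travel": [1.5,0,0],"turn": 0},
    {"claw": 1,"travel": [2.5,0,0],"turn": 0},
    {"claw": 1,"travel": [2.5,0,-1],"turn": 0},
    {"claw": 1,"travel": [2,0,-2],"turn": 0}
  ]
}}

```text
time: 16.97
ee_pos: [0.4919, -0.1045, 0.1269]
tcp_rot: [179.9, -0.2, -176.8]
wrist_force: [0.1, 0.4, 0.3]
opening: 0.0854
```

Emit:
{"op": "move_arm", "data": {
  "commands": [
    {"claw": 1,"travel": [1,-2,-3],"turn": 0},
    {"claw": 1,"travel": [0,0,-3],"turn": 0},
    {"claw": 1,"travel": [0,0,0],"turn": 0},
    {"claw": 1,"travel": [0,0,0],"turn": 0}
  ]
}}

```text
time: 17.3
ee_pos: [0.4865, -0.1257, 0.191]
tcp_rot: [-179.9, 0.2, -176.8]
wrist_force: [0.7, -0.0, -0.4]
opening: 0.0853
```

```bash
python3 look.py 21 wrist scene side
python3 - <<'E'
from h import *
o=status.get_obs();print(toA(o['ee_pos']))
crop('pics/scene_21.png','pics/c20.png',160,120,300,260,5)
E
```

```text
17.3 [ 0.4865 -0.1257  0.191 ] [-179.93    0.24 -176.83] [ 0.72 -0.02 -0.35] 0.0853 [-14.5  -2.6  -4.1  88.2   0.  -17.7]
[-73.63946171  27.36848852 187.84358992]
```

View pics/c20.png

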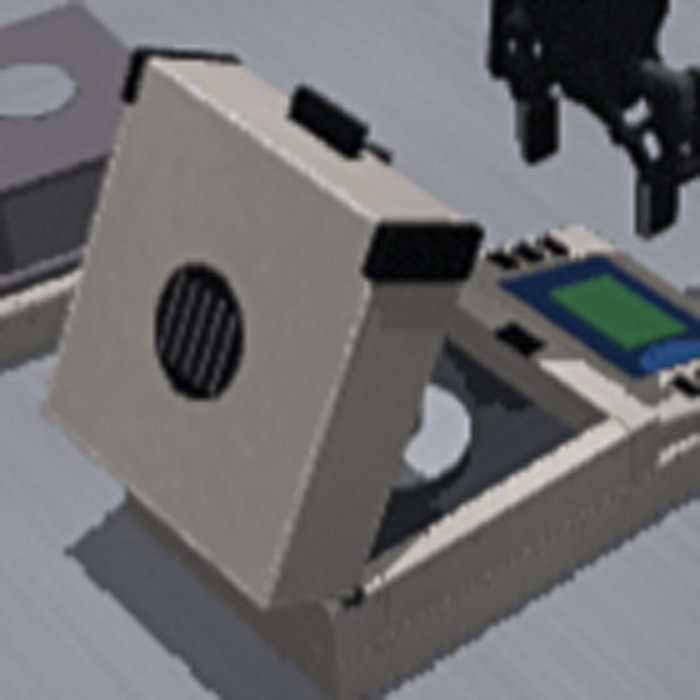

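View pics/wrist_21.png

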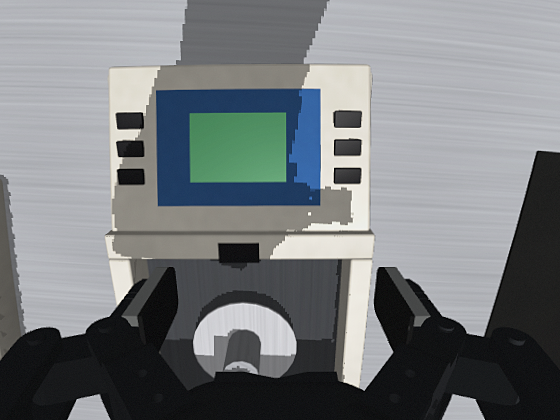

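Run:
```python
from h import *; import pickle
c=pickle.load(open('pics/wrist_21.pkl','rb'))
crop('pics/wrist_21.png','pics/c21.png',180,280,310,400,6)
for p in ([50,0,127],[50,14,111],[50,-14,111],[36,0,73],[50,14,73],[50,-14,73],[55,0,73],[55,45,73],[55,-45,73],[10,0,73],):
    u=proj(c,fromA(p))[0]; print(p,u.round(1),((u-[180,280])*6).round())
```

```text
[50, 0, 127] [238.4 393.1] [351. 679.]
[50, 14, 111] [259.1 376.3] [474. 578.]
[50, -14, 111] [222.1 376.1] [252. 576.]
[36, 0, 73] [244.2 329.1] [385. 294.]
[50, 14, 73] [261.1 342.6] [486. 376.]
[50, -14, 73] [228.5 342.5] [291. 375.]
[55, 0, 73] [244.9 347.3] [390. 404.]
[55, 45, 73] [297.1 347.3] [703. 404.]
[55, -45, 73] [193.1 346.9] [ 79. 401.]
[10, 0, 73] [243.1 302.7] [379. 136.]
```

View pics/c21.png

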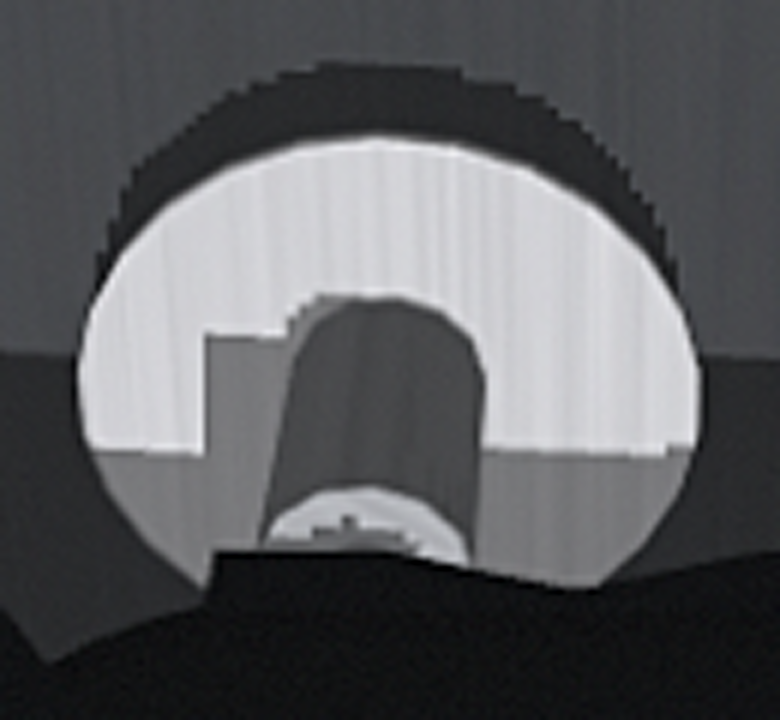

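Emit:
{"op": "move_arm", "data": {
  "commands": [
    {"claw": -1,"travel": [0,0.6,-3.7],"turn": 0},
    {"claw": -1,"travel": [0,0.6,-3.7],"turn": 0},
    {"claw": -1,"travel": [0,0,-3.7],"turn": 0},
    {"claw": -1,"travel": [0,0,-3.7],"turn": 0},
    {"claw": -1,"travel": [0,0,0],"turn": 0}
  ]
}}

```text
time: 17.87
ee_pos: [0.4858, -0.1131, 0.3428]
tcp_rot: [-179.9, 0.4, -176.8]
wrist_force: [1.9, -0.9, 0.6]
opening: 0.0254
```

```bash
python3 look.py 22
python3 - <<'E'
from h import *
o=status.get_obs();print(toA(o['ee_pos']))
E
```

```text
17.8667 [ 0.4858 -0.1131  0.3428] [-179.88    0.4  -176.76] [ 1.85 -0.86  0.64] 0.0254 [-13.1   0.7  16.2 105.1   0.  -16.4]
[-72.53721103  39.24985328 342.84854007]
```

Emit:
{"op": "move_arm", "data": {
  "commands": [
    {"claw": -1,"travel": [-3.7,0,0],"turn": 0},
    {"claw": -1,"travel": [-3.7,0,0],"turn": 0},
    {"claw": -1,"travel": [-3.7,0,0],"turn": 0},
    {"claw": -1,"travel": [-3.7,0,0],"turn": 0},
    {"claw": -1,"travel": [0,0,0],"turn": 0}
  ]
}}

```text
time: 18.28
ee_pos: [0.6392, -0.1044, 0.3277]
tcp_rot: [179.9, -0.5, -176.7]
wrist_force: [-0.4, -0.4, -3.8]
opening: 0.0001
```

Emit:
{"op": "move_arm", "data": {
  "commands": [
    {"claw": -1,"travel": [-3,0,0],"turn": 0},
    {"claw": -1,"travel": [-3,0,0],"turn": 0},
    {"claw": -1,"travel": [0,0,0],"turn": 0},
    {"claw": -1,"travel": [0,0,0],"turn": 0}
  ]
}}

```text
time: 18.62
ee_pos: [0.6908, -0.1017, 0.3321]
tcp_rot: [179.9, -0.4, -176.7]
wrist_force: [-0.5, -0.0, -0.5]
opening: 0.0002
```

```bash
python3 look.py 23 wrist scene side
python3 - <<'E'
from h import *
o=status.get_obs();print(toA(o['ee_pos']))
crop('pics/scene_23.png','pics/c22.png',160,60,330,265,3)
E
```

```text
18.6167 [ 0.6908 -0.1017  0.3321] [ 179.93   -0.35 -176.75] [-0.46 -0.04 -0.52] 0.0002 [ -8.4  34.4  57.5 113.4  -0.  -11.6]
[130.09644691  38.45930319 337.75868101]
```

View pics/c22.png

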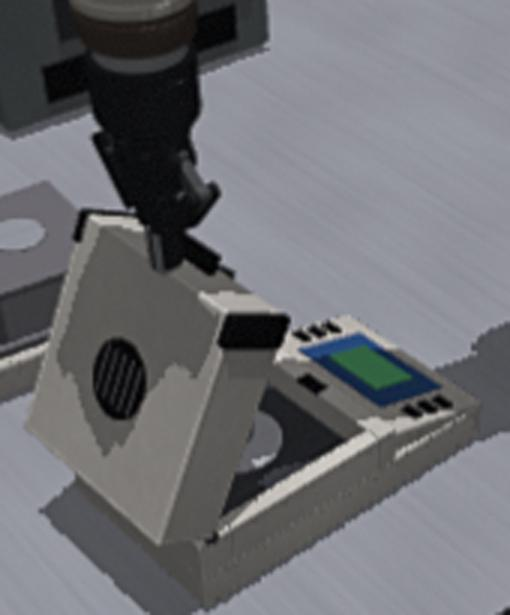

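View pics/wrist_23.png

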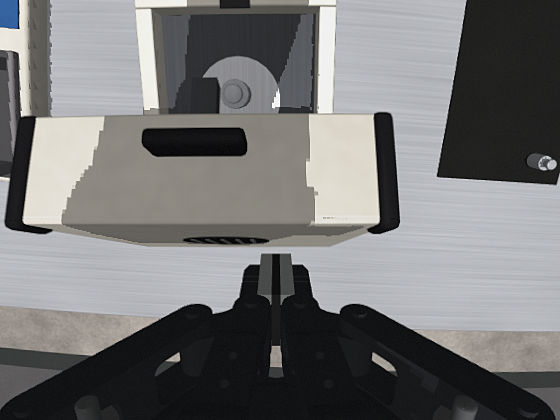

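Emit:
{"op": "move_arm", "data": {
  "commands": [
    {"claw": -1,"travel": [-1.0,0,0.5],"turn": 0},
    {"claw": -1,"travel": [-0.3,0,1.5],"turn": 0},
    {"claw": -1,"travel": [0,0,1.5],"turn": 0},
    {"claw": -1,"travel": [0,0,0.8],"turn": 0},
    {"claw": -1,"travel": [0,0,0],"turn": 0}
  ]
}}

```text
time: 19.18
ee_pos: [0.7002, -0.1012, 0.2943]
tcp_rot: [180.0, -0.0, -176.8]
wrist_force: [-0.7, -0.2, 0.0]
opening: 0.0004
```

```bash
python3 look.py 24 wrist scene
python3 - <<'E'
from h import *
o=status.get_obs();print(toA(o['ee_pos']))
crop('pics/scene_24.png','pics/c22.png',160,60,330,265,3)
E
```

```text
19.1833 [ 0.7002 -0.1012  0.2943] [ 1.7999e+02 -4.0000e-02 -1.7681e+02] [-0.68 -0.22  0.05] 0.0004 [ -8.2  32.1  49.4 107.4  -0.  -11.4]
[142.69993098  38.3417782  296.36787645]
```

View pics/c22.png

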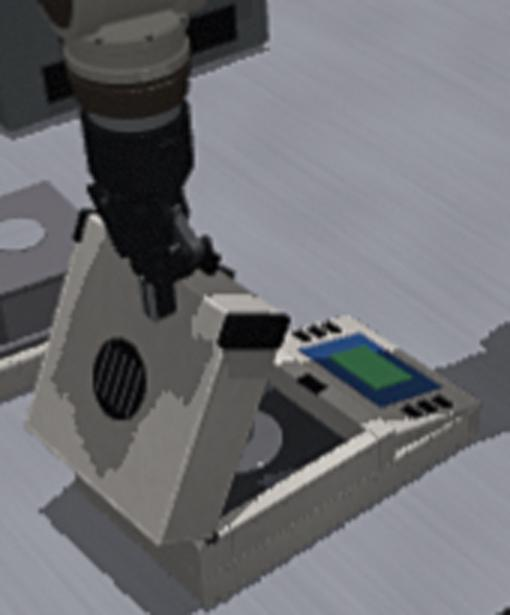

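Emit:
{"op": "move_arm", "data": {
  "commands": [
    {"claw": -1,"travel": [0.5,0,0.3],"turn": 0},
    {"claw": -1,"travel": [0.9,0,0.2],"turn": 0},
    {"claw": -1,"travel": [0.9,0,0.2],"turn": 0},
    {"claw": -1,"travel": [0.9,0,0.3],"turn": 0},
    {"claw": -1,"travel": [0.9,0,0.3],"turn": 0}
  ]
}}

```text
time: 19.7
ee_pos: [0.6606, -0.1036, 0.2838]
tcp_rot: [-180.0, 0.2, -176.8]
wrist_force: [2.2, 0.5, 2.1]
opening: 0.0001
```

```bash
python3 look.py 25 wrist scene
python3 - <<'E'
from h import *
o=status.get_obs();print(toA(o['ee_pos']))
crop('pics/scene_25.png','pics/c22.png',160,60,330,265,3)
E
```

```text
19.7 [ 0.6606 -0.1036  0.2838] [-179.96    0.24 -176.8 ] [2.2  0.49 2.07] 0.0001 [ -8.9  23.7  36.5 102.5   0.  -12.1]
[101.76066747  38.3288375  283.72632788]
```

View pics/c22.png

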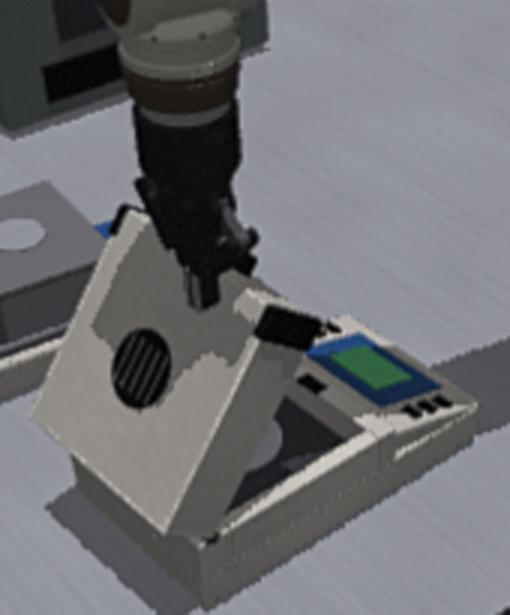

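Swinging as computed, at ~0.9 rad. Continue.

Emit:
{"op": "move_arm", "data": {
  "commands": [
    {"claw": -1,"travel": [0.9,-0.3,0.4],"turn": 0},
    {"claw": -1,"travel": [0.9,-0.3,0.4],"turn": 0},
    {"claw": -1,"travel": [0.8,-0.3,0.45],"turn": 0},
    {"claw": -1,"travel": [0.8,-0.3,0.45],"turn": 0},
    {"claw": -1,"travel": [0,0,0],"turn": 0}
  ]
}}

```text
time: 20.22
ee_pos: [0.627, -0.1178, 0.2653]
tcp_rot: [-180.0, 0.0, -176.8]
wrist_force: [0.1, -0.4, 0.1]
opening: -0.0001
```

Emit:
{"op": "move_arm", "data": {
  "commands": [
    {"claw": -1,"travel": [0.8,-0.3,0.55],"turn": 0},
    {"claw": -1,"travel": [0.8,-0.3,0.55],"turn": 0},
    {"claw": -1,"travel": [0.7,-0.3,0.6],"turn": 0},
    {"claw": -1,"travel": [0.7,-0.3,0.6],"turn": 0},
    {"claw": -1,"travel": [0,0,0],"turn": 0}
  ]
}}

```text
time: 20.63
ee_pos: [0.598, -0.1314, 0.2416]
tcp_rot: [-180.0, -0.0, -176.8]
wrist_force: [-0.5, 0.0, -0.6]
opening: -0.0001
```

```bash
python3 look.py 26 scene
python3 - <<'E'
from h import *
o=status.get_obs();print(toA(o['ee_pos']))
crop('pics/scene_26.png','pics/c22.png',160,60,330,265,3)
E
```

```text
20.6333 [ 0.598  -0.1314  0.2416] [-1.7999e+02 -1.0000e-02 -1.7682e+02] [-0.51  0.02 -0.63] -0.0001 [-12.4  13.6  18.9  95.3  -0.  -15.6]
[ 38.86280792  14.51843045 241.93184566]
```

View pics/c22.png

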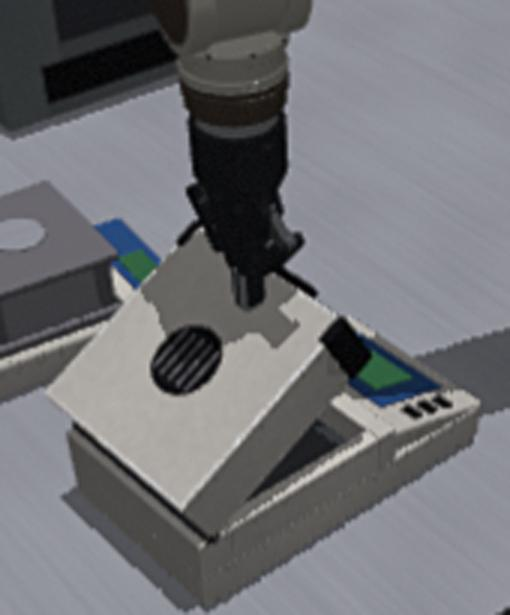

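Emit:
{"op": "move_arm", "data": {
  "commands": [
    {"claw": -1,"travel": [0.65,-0.3,0.7],"turn": 0},
    {"claw": -1,"travel": [0.65,-0.3,0.7],"turn": 0},
    {"claw": -1,"travel": [0.6,-0.3,0.75],"turn": 0},
    {"claw": -1,"travel": [0.6,-0.3,0.75],"turn": 0},
    {"claw": -1,"travel": [0,0,0],"turn": 0}
  ]
}}

```text
time: 21.1
ee_pos: [0.5739, -0.1446, 0.212]
tcp_rot: [180.0, -0.1, -176.8]
wrist_force: [0.3, 0.2, -0.6]
opening: 0.0003
```

Emit:
{"op": "move_arm", "data": {
  "commands": [
    {"claw": -1,"travel": [0.5,-0.1,0.8],"turn": 0},
    {"claw": -1,"travel": [0.5,-0.1,0.8],"turn": 0},
    {"claw": -1,"travel": [0,0,0],"turn": 0}
  ]
}}

```text
time: 21.35
ee_pos: [0.5642, -0.1469, 0.196]
tcp_rot: [180.0, -0.1, -176.8]
wrist_force: [-0.7, -0.1, -0.5]
opening: 0.0001
```

```bash
python3 look.py 27 scene
python3 - <<'E'
from h import *
o=status.get_obs();print(toA(o['ee_pos']))
crop('pics/scene_27.png','pics/c22.png',160,60,330,265,3)
E
```

```text
21.35 [ 0.5642 -0.1469  0.196 ] [ 1.7999e+02 -5.0000e-02 -1.7681e+02] [-0.69 -0.13 -0.51] 0.0001 [-14.6   8.8   8.3  89.5  -0.  -17.8]
[  4.07282429   0.88364497 196.63171756]
```

View pics/c22.png

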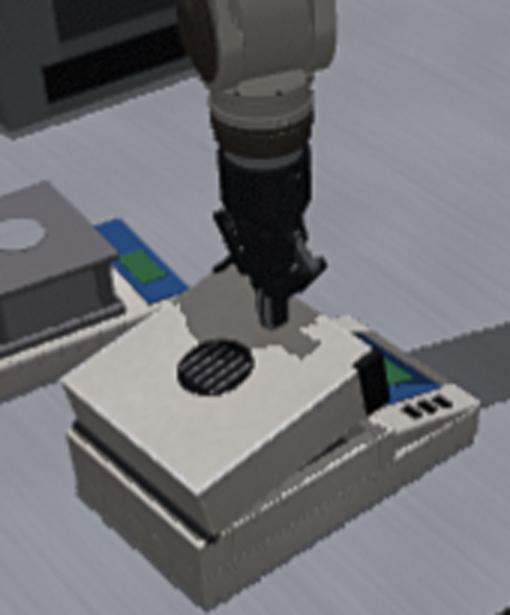

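Emit:
{"op": "move_arm", "data": {
  "commands": [
    {"claw": -1,"travel": [0.8,0,0.7],"turn": 0},
    {"claw": -1,"travel": [0.6,0,0.8],"turn": 0},
    {"claw": -1,"travel": [0.5,0,0.2],"turn": 0},
    {"claw": -1,"travel": [0,0,0],"turn": 0}
  ]
}}

```text
time: 21.73
ee_pos: [0.5455, -0.1481, 0.1803]
tcp_rot: [-180.0, 0.1, -176.8]
wrist_force: [-0.1, -0.4, 0.4]
opening: 0.0004
```

Emit:
{"op": "move_arm", "data": {
  "commands": [
    {"claw": -1,"travel": [0.1,0,0.4],"turn": 0},
    {"claw": -1,"travel": [0,0,0],"turn": 0}
  ]
}}

```text
time: 21.9
ee_pos: [0.5444, -0.1482, 0.1764]
tcp_rot: [-180.0, 0.0, -176.8]
wrist_force: [-2.6, -0.3, 4.5]
opening: -0.0
```

Emit:
{"op": "move_arm", "data": {
  "commands": [
    {"claw": -1,"travel": [0.1,0,0.4],"turn": 0},
    {"claw": -1,"travel": [0,0,0],"turn": 0}
  ]
}}

```text
time: 22.07
ee_pos: [0.5433, -0.1483, 0.1716]
tcp_rot: [-180.0, -0.0, -176.8]
wrist_force: [-0.7, 0.0, 2.5]
opening: 0.0003
```

Emit:
{"op": "move_arm", "data": {
  "commands": [
    {"claw": -1,"travel": [0,0,0.3],"turn": 0},
    {"claw": -1,"travel": [0,0,0],"turn": 0}
  ]
}}

```text
time: 22.23
ee_pos: [0.5433, -0.1481, 0.1679]
tcp_rot: [180.0, -0.0, -176.8]
wrist_force: [0.6, 0.2, -0.2]
opening: -0.0003
```

Emit:
{"op": "move_arm", "data": {
  "commands": [
    {"claw": -1,"travel": [0,0,0.3],"turn": 0},
    {"claw": -1,"travel": [0,0,0],"turn": 0}
  ]
}}

```text
time: 22.4
ee_pos: [0.5432, -0.1481, 0.1646]
tcp_rot: [180.0, -0.0, -176.8]
wrist_force: [0.1, 0.0, -0.2]
opening: -0.0002
```

Emit:
{"op": "move_arm", "data": {
  "commands": [
    {"claw": -1,"travel": [0,0,0.2],"turn": 0},
    {"claw": -1,"travel": [0,0,0],"turn": 0}
  ]
}}

```text
time: 22.57
ee_pos: [0.5433, -0.1482, 0.1637]
tcp_rot: [-180.0, 0.0, -176.8]
wrist_force: [-0.5, -0.1, 0.5]
opening: -0.0001
```

Emit:
{"op": "move_arm", "data": {
  "commands": [
    {"claw": -1,"travel": [0,0,0.2],"turn": 0},
    {"claw": -1,"travel": [0,0,0],"turn": 0}
  ]
}}

```text
time: 22.73
ee_pos: [0.5433, -0.1482, 0.1635]
tcp_rot: [-180.0, 0.1, -176.8]
wrist_force: [-5.5, 0.8, 14.8]
opening: 0.0002
```

Emit:
{"op": "move_arm", "data": {
  "commands": [
    {"claw": -1,"travel": [0,0,0.1],"turn": 0},
    {"claw": -1,"travel": [0,0,0],"turn": 0}
  ]
}}

```text
time: 22.9
ee_pos: [0.5433, -0.1482, 0.1634]
tcp_rot: [-179.9, 0.2, -176.8]
wrist_force: [-7.5, 2.4, 20.8]
opening: 0.0001
```

```bash
python3 look.py 28 scene
python3 - <<'E'
from h import *
crop('pics/scene_28.png','pics/c22.png',160,60,330,265,3)
E
```

```text
22.9 [ 0.5433 -0.1482  0.1634] [-1.7994e+02  1.7000e-01 -1.7680e+02] [-7.49  2.38 20.76] 0.0001 [-15.3   5.7   1.3  85.4  -0.  -18.5]
```

View pics/c22.png

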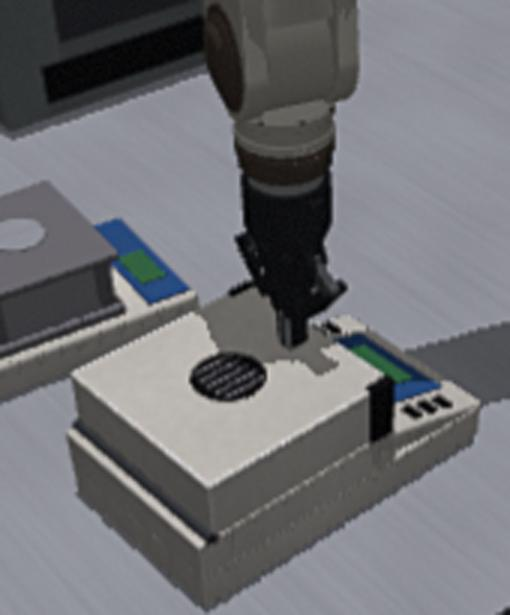

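Hard stop at tip height 0.144 to 0.145, which matches shut. Lift away and check that it stays.

Emit:
{"op": "move_arm", "data": {
  "commands": [
    {"claw": -1,"travel": [0,0,-1],"turn": 0},
    {"claw": -1,"travel": [0,0,-3],"turn": 0},
    {"claw": -1,"travel": [3,0,-3],"turn": 0},
    {"claw": -1,"travel": [3,0,-2],"turn": 0},
    {"claw": -1,"travel": [3,0,0],"turn": 0}
  ]
}}

```text
time: 23.37
ee_pos: [0.454, -0.1534, 0.2538]
tcp_rot: [-179.9, 0.3, -176.8]
wrist_force: [0.5, -0.2, 0.6]
opening: 0.0002
```

Emit:
{"op": "move_arm", "data": {
  "commands": [
    {"claw": -1,"travel": [0,0,0],"turn": 0},
    {"claw": -1,"travel": [0,0,0],"turn": 0},
    {"claw": -1,"travel": [0,0,0],"turn": 0},
    {"claw": -1,"travel": [0,0,0],"turn": 0},
    {"claw": -1,"travel": [0,0,0],"turn": 0}
  ]
}}

```text
time: 23.78
ee_pos: [0.4544, -0.1531, 0.2491]
tcp_rot: [180.0, -0.1, -176.8]
wrist_force: [-0.6, -0.3, -0.4]
opening: -0.0004
```

```bash
python3 look.py 29 scene side wrist
python3 - <<'E'
from h import *; import pickle
crop('pics/scene_29.png','pics/c22.png',160,120,330,265,4)
c=pickle.load(open('pics/scene_29.pkl','rb'))
for a in (0,.03,.1):
  for y in (100,-100):
    p=[155-205*np.cos(a)+60*np.sin(a),y,85+205*np.sin(a)+60*np.cos(a)]
    print(a,y,((proj(c,fromA(p))[0]-[160,120])*4).round(1))
E
```

```text
23.7833 [ 0.4544 -0.1531  0.2491] [ 1.7997e+02 -6.0000e-02 -1.7678e+02] [-0.57 -0.28 -0.41] -0.0004 [-18.6  -4.6   0.4  95.    0.  -21.8]
0 100 [521.6 264.1]
0 -100 [330.9 134.6]
0.03 100 [519.6 258.1]
0.03 -100 [328.4 128.5]
0.1 100 [514.2 244.6]
0.1 -100 [321.6 114.9]
```

View pics/c22.png

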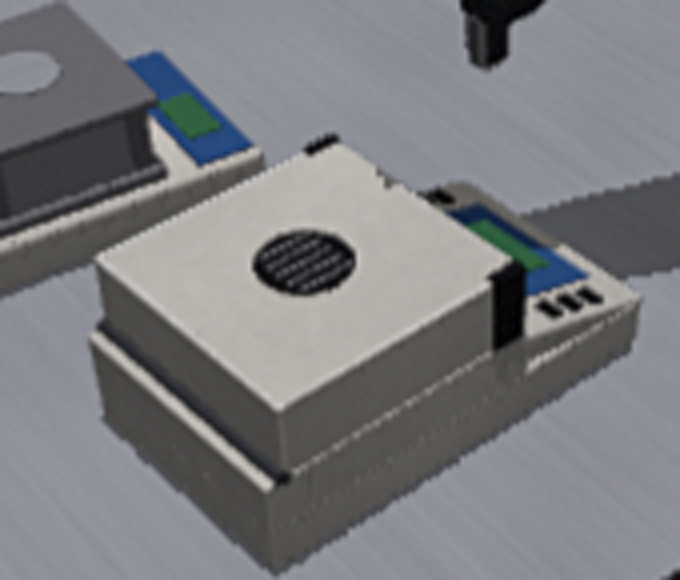

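View pics/scene_29.png

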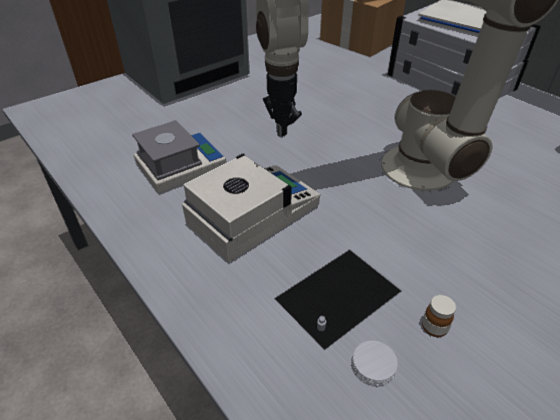

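View pics/wrist_29.png

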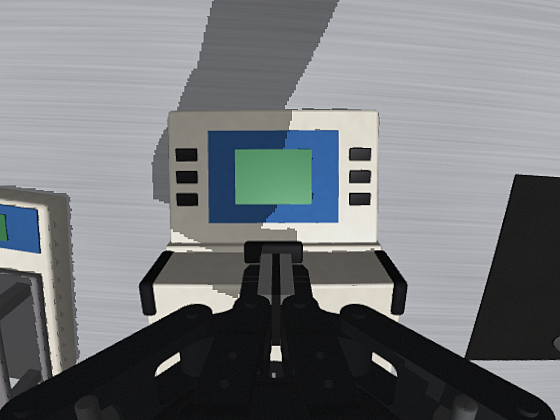

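```bash
python3 -c "
from workcell import bot; print(bot.job_done())"
```

```text
the job is handed in; nothing more can be done
None
```

The larger weight is standing on the pan and the lid is shut past its catch. I handed the job in at about 24 s; no verdict was reported.

- **Placing the weight:** The moves only let me turn the tool about its own axis, so the hand could not lean in under the lid. I nudged the lid open to its stop, which briefly pressed the hand on it with about 32 N. I then set the weight down upright near the front of the pan and let go. A first plan to push it with the outside of an open finger looked likely to tip it, so I pushed it inwards with the flat side of one finger instead.
- **Weight check:** With the lid still open, the wrist picture showed the weight upright and free, about 5 mm from the pan's centre (limit 18 mm). With the lid shut I could not see the weight again, so its final position is not confirmed.
- **Lid check:** I swung the lid down from its outer top face and pressed it to the hard stop with about 21 N. Its readings never showed more than about 5 N before it gave way, less than the 8 to 20 N stated for the catch. After I lifted away, the lid's front corner in the scene picture matched 0 rad to within about a pixel, and it stayed there.
- **Other objects:** The smaller weight, jar and dishes look unmoved in the last scene picture. The other balance was not used, and the arm was clear of everything.

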